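# Refill the change machine's coin canisters

## Robot

A 6-joint arm with a two-finger parallel gripper is mounted at the origin on the work surface. World frame = base frame: x ahead of the robot, y to its left, z up, the work surface at z = 0. Lengths are in m, angles in degrees, forces in N, time in s.
With the tool pointing down it reaches from about 0.3 to 1 m from the base axis. Payload 5.1 kg.
Tool frame: the origin (TCP) lies midway between the tips of the shut fingers; the grasp point (between the pads) lies 19 mm behind it (r.hold_point_z is the distance from the TCP to the grasp point, in m); z points along the fingers, y is the direction in which the jaws open and shut (so a half turn about z gives the same grasp; the last joint's range is limited). The gripper opens to 95 mm and grips with 3 to 60 N. Pads are 20 mm wide; open, the fingers measure 119 mm over their backs; the gripper's body (75 mm by 180 mm) begins 59 mm behind the grasp point.
Start: joints at [66.715, 7.093, 94.555, -0, 78.352, -4.733], TCP at [0.207, 0.616, 0.215] pointing down, gripper open.
Joint ranges: [-149.61, 149.61], [-58.7, 133.49], [1.44, 155.28], [-77.14, 257.14], [18.33, 153.61], [-166.67, 166.67]. Speed limits (degrees/s): [147.25, 147.25, 180, 180, 180, 180].

## Interface

Orientations are given as [roll, pitch, yaw] about the fixed x, y, z axes, in that order (R = Rz(yaw) Ry(pitch) Rx(roll)).
In Python, from bench import r, viewer gives the robot as it stands.
- The arm moves only by the tool jog_arm, never from a script. Its argument "steps" is a list of rows, each a list of 5 numbers: the shift along the tool's x, y, z in mm, then the turn about the tool's z in degrees, then the opening in per cent of the stroke, from 0 (shut) to 100 (fully open). A call has 1 to 8 rows; each row is the pose to reach, as a shift and turn from the pose commanded when the call began, along the tool's axes at that moment; what a row does not reach only later rows make up. A row lasts 1/8 s, in which the tool goes at most 62.5 mm and 10.7 degrees, less where a joint would pass 70% of its speed; a pose out of reach is approached as far as the arm can. A call with a gripper value outside its range is refused whole. The fingers move at their own pace and stop on an object; the grip force is fixed at half the most. Time passes only in rows, so rows that repeat a pose let the fingers close. It gives the time, the measured TCP pose, the force and the opening at its end, in the units of the state.
- r.get_obs(): the state, without advancing time (a new reading comes with each control period).
- viewer.capture(name): name is "side" or "top"; returns a dict with "frame" (400x640x3 uint8, blue, green, red), "depth" (400x640 float32, m along the optical axis (not along the pixel's ray), 0 where there is no reading), "mtx" (3x3 intrinsics, pixels), "pose" (4x4, takes a point from camera to world coordinates). Camera axes: x right, y down, z forward; pixel columns grow to the right and rows downward; lengths in m; the calibration is good to about 2 mm. A picture is of the moment at which its call begins.
- r.close_job(): hands the job in, once; it reports no verdict.
Trained networks look in a picture, given as the dict that the camera call returned (one of the last four; its "shot" number tells which), for a name from the list of things; names that differ only in an ending like _2 or _b are one class to them, and where a whole thing is asked for, a point or a joint stands for the part that bears it (a point fixed in the world has none). Each returns a list of dicts, best first, with "score" (0 to 1); they miss things now and then, are a little off and sometimes report something else, mostly with a low value. They report only what shows in the picture. A call takes as long as a camera call.
- viewer.search_frame(picture, query): "centre" ([column, row] as shares, 0 to 1, of the picture: columns of its width, rows of its height, amid what is visible of it).
The state is a dict: "time": time; "joints": joint angles; "dq": joint speeds; "joint_torque": joint torques, N m; "tool_pos": TCP position; "tcp_rot": TCP orientation; "wrist_force": force on the tool from outside, world axes, zero at the start; "torque": the same for the moment, N m; "gripper_width": finger opening in m.
Only numpy, scipy, OpenCV 4.12 (cv2) and the standard library are available. Lean on these libraries where they do the work, as an engineer would, in place of code of your own. Each camera call takes 0.05 s, during which the arm holds its last target. There are 200 camera calls.

## Task

Refill the change machine: pull out the lock pin and stand it in its rest block, then pull the slide out to its stop. Push every coin canister on the counter down into a free socket of the slide and turn it a quarter turn clockwise to its stop so that it locks. Then push the slide fully home with the canisters locked in it and push the lock pin back through the lined-up holes until its collar sits on the slide's ear, leaving the other things on the counter where they are.

Things in the scene. Friction and masses are not known exactly. Their poses are not given: they have to be found in the camera images.
- machine: The change machine, fixed. Origin: on the counter below the middle of the slide when that is home; x points away from the robot into the machine, y left. A clear hood (underside 142 mm, top 150 mm above the counter) covers from x = -45 to +90 mm, y = +-177 mm; the white cabinet behind it is 165 mm high. The slide runs out along -x.
- slide (a joint): How far the slide is out, m: 0 fully home, 0.15 out at its stop. It needs about 7 N to move and stays where it is left; while the pin is in, it cannot move. Canisters can be loaded only when it is out, clear of the hood.
- handle (a point): Top edge of the slide's black handle, in the middle of where to grip it: an upright fin sticking out 70 mm towards the robot along the machine's x, 16 mm thick along y, its top 64 mm and its underside 32 mm above the counter. This point is 23 mm behind the fin's free end. It moves with the slide; pinch the fin from above, across its thickness.
- socket_0 (a point): Right-hand bayonet socket of the slide: centre of its cavity floor, 18 mm above the counter; axes as the machine's. Its rim is 16 mm above this point, the lip 6 mm thick. Opening 60 mm square, with two slots 28 mm wide reaching 42 mm from the centre along its +x and -x for a canister's lugs. The three sockets are alike, 105 mm apart along y.
- socket_1 (a point): Middle socket, same point. In each socket a sprung pad carries the canister's underside 8 mm above the floor; press it down to the floor (3 to 8 N), keep it down and turn it 90 degrees clockwise seen from above: the lugs go under the rim and meet a stop, fin along the socket's y. Let go, it rises 3 mm and is held by the lip. Turning the other way is blocked.
- socket_2 (a point): Left-hand socket, same point and build as the others.
- lock_hole (a point): In the fixed aluminium block (40 mm high) at the machine's front right: the point on the axis of its upright 16.5 mm hole, 6 mm above the counter, where the pin's tip is when the pin is fully in. A sprung ball in this hole is the detent.
- ear_hole (a point): Centre of the 19 mm hole in the slide's ear, on its upper face 50 mm above the counter. The ear (54 mm square, 8 mm thick) lies over the block; when the slide is fully home its hole is right above the block's hole. It moves with the slide.
- lock_pin: Loose ball-lock pin, upright. Origin: its tip; z up along it. Steel shank 14 mm in diameter, 44 mm long, tapered tip, groove for the detent ball; collar 30 mm in diameter from 44 to 49 mm; black round grip 24 mm in diameter from 49 to 91 mm. 0.12 kg. Starts fully in, collar on the ear. The detent takes 5 to 10 N to pull out of, and about as much pressed down to snap back in.
- rest_hole (a point): Mouth (top centre, 52 mm above the counter) of the 21 mm through hole in the pin's rest block, fixed, 56 mm square. The pin stands there with its collar on the block, its tip 44 mm below this point.
- canister_0: Coin canister, upright, 100 mm tall, about 0.3 kg, heavy at the bottom. Origin: centre of its underside. Steel neck 52 mm in diameter (49 at the tapered foot), 22 mm high; two lugs at its very bottom along +x and -x (14 mm wide, 7 mm high, to 38 mm from the axis); white drum 72 mm in diameter up to 58 mm; black lid to 63 mm; on it a grip fin 52 mm long, 16 mm thick, from 63 to 100 mm, along x in line with the lugs. May be absent.
- canister_1: Another coin canister, just like canister_0; any canister may go in any socket, and a half turn about its z makes no difference. May be absent.
- canister_2: Another coin canister, just like canister_0; any canister may go in any socket, and a half turn about its z makes no difference. May be absent.
- sanitizer: Bystander: hand-gel bottle 60 mm in diameter, 150 mm tall, origin under its centre.
- card_terminal: Bystander: white card terminal on its foot, 90 x 85 mm, 195 mm tall, origin under its centre.
- calculator: Bystander: flat desk calculator 150 x 100 x 17 mm, origin under its centre.

How it is judged (in metres and radians):
On the way, in this order (a step that is already met when the one before it is completed fails the run):
1. the lock pin is out and stands in its rest block (horizontal distance between lock_pin and rest_hole below 0.008 m and z of lock_pin in the frame of rest_hole between -0.05 and -0.04 m), for 0.2 s.
2. the slide is out at its stop (value of joint slide above 0.14 m), for 0.2 s.
3. every canister is down in a socket and turned to its stop (((horizontal distance between canister_0 and socket_0 below 0.008 m and z of canister_0 in the frame of socket_0 between -0.003 and 0.0065 m and angle between the x axis of canister_0 and the y axis of socket_0, either way round below 0.25 rad and angle between canister_0's own z axis and vertical below 0.12 rad) or (horizontal distance between canister_0 and socket_1 below 0.008 m and z of canister_0 in the frame of socket_1 between -0.003 and 0.0065 m and angle between the x axis of canister_0 and the y axis of socket_1, either way round below 0.25 rad and angle between canister_0's own z axis and vertical below 0.12 rad) or (horizontal distance between canister_0 and socket_2 below 0.008 m and z of canister_0 in the frame of socket_2 between -0.003 and 0.0065 m and angle between the x axis of canister_0 and the y axis of socket_2, either way round below 0.25 rad and angle between canister_0's own z axis and vertical below 0.12 rad)) and ((horizontal distance between canister_1 and socket_0 below 0.008 m and z of canister_1 in the frame of socket_0 between -0.003 and 0.0065 m and angle between the x axis of canister_1 and the y axis of socket_0, either way round below 0.25 rad and angle between canister_1's own z axis and vertical below 0.12 rad) or (horizontal distance between canister_1 and socket_1 below 0.008 m and z of canister_1 in the frame of socket_1 between -0.003 and 0.0065 m and angle between the x axis of canister_1 and the y axis of socket_1, either way round below 0.25 rad and angle between canister_1's own z axis and vertical below 0.12 rad) or (horizontal distance between canister_1 and socket_2 below 0.008 m and z of canister_1 in the frame of socket_2 between -0.003 and 0.0065 m and angle between the x axis of canister_1 and the y axis of socket_2, either way round below 0.25 rad and angle between canister_1's own z axis and vertical below 0.12 rad)) and ((horizontal distance between canister_2 and socket_0 below 0.008 m and z of canister_2 in the frame of socket_0 between -0.003 and 0.0065 m and angle between the x axis of canister_2 and the y axis of socket_0, either way round below 0.25 rad and angle between canister_2's own z axis and vertical below 0.12 rad) or (horizontal distance between canister_2 and socket_1 below 0.008 m and z of canister_2 in the frame of socket_1 between -0.003 and 0.0065 m and angle between the x axis of canister_2 and the y axis of socket_1, either way round below 0.25 rad and angle between canister_2's own z axis and vertical below 0.12 rad) or (horizontal distance between canister_2 and socket_2 below 0.008 m and z of canister_2 in the frame of socket_2 between -0.003 and 0.0065 m and angle between the x axis of canister_2 and the y axis of socket_2, either way round below 0.25 rad and angle between canister_2's own z axis and vertical below 0.12 rad))), for 0.2 s.
4. the slide is home with the canisters locked (all of step 3 and value of joint slide below 0.006 m), for 0.2 s.
At the end, for the whole second after the job is handed in: Every canister present is in a socket, within 8 mm of its axis, upright, its underside no more than 6.5 mm above the cavity floor and turned within 0.25 rad of the full quarter turn; the slide is within 6 mm of home; the pin is fully in (within 4 mm in height, 5 mm sideways), upright and at rest (all of step 4 and horizontal distance between lock_pin and lock_hole below 0.005 m and z of lock_pin in the frame of lock_hole between -0.006 and 0.004 m and angle between lock_pin's own z axis and vertical below 0.12 rad and linear speed of lock_pin below 0.03 m/s); the robot touches nothing.
It fails at once if the hand-gel bottle is shoved more than 5 cm or knocked over (distance of sanitizer from where it was at the start of the episode above 0.05 m or angle between sanitizer's own z axis and vertical above 0.7 rad).
It fails at once if the card terminal is shoved more than 5 cm or knocked over (distance of card_terminal from where it was at the start of the episode above 0.05 m or angle between card_terminal's own z axis and vertical above 0.7 rad).
It fails at once if the calculator is shoved more than 5 cm or knocked over (distance of calculator from where it was at the start of the episode above 0.05 m or angle between calculator's own z axis and vertical above 0.7 rad).
Of canister_0, canister_1, canister_2 only 2 to 3 are there at a start; the rules pass over those that are not, and their reading is None.
At some moment in a run one of canister_0, canister_1, canister_2 may be knocked a few centimetres aside while the robot is not near it.
It also fails if it takes over 210 s, if anything falls off the work surface, if the arm or the gripper's body presses on something with over 40 N, if the wrist force passes 120 N, or if a joint passes its speed limit or range.

## Working session

There is one attempt and no reset: what is moved stays moved. The work goes in short steps, Python scripts to look and compute and a tool call to move; the robot and the scene stay as the last step left them, time stands still between calls to the robot, and variables do not carry over. Pictures are saved under pics/ and viewed, about 12 in all and at most 16, crops included, and the job is handed in when it is done.

Besides the shell and the picture viewer there is one more tool, called after "Call:" as name(argument=value, ...), one argument or row to a line, values as JSON. jog_arm: Moves the arm, as the interface text tells. Its arguments: {"type":"object","properties":{"steps":{"type":"array"}},"required":["steps"]}

```bash
ls; mkdir -p pics; cat > h.py <<'E'
from bench import r, viewer
import numpy as np, cv2
def cap(n,save=None):
    c=viewer.capture(n)
    if save: cv2.imwrite('pics/'+save,c['frame'])
    return c
def w(c,u,v,z=None,d=None):
    """pixel -> world; on plane z, or depth"""
    ray=np.linalg.inv(c['mtx'])@[u,v,1.]
    P=np.array(c['pose']);R,t=P[:3,:3],P[:3,3]
    if z is not None:
        q=R@ray; return t+q*(z-t[2])/q[2]
    if d is None: d=c['depth'][int(round(v)),int(round(u))]
    return R@(ray*d)+t
def cloud(c):
    D=c['depth'];v,u=np.mgrid[:400,:640]
    ray=np.stack([u,v,np.ones_like(u)],-1)@np.linalg.inv(c['mtx']).T
    P=np.array(c['pose']);X=(ray*D[...,None])@P[:3,:3].T+P[:3,3]
    X[D==0]=np.nan
    return X
E
python3 - <<'E'
from h import *
np.set_printoptions(precision=4,suppress=True)
print(r.get_obs())
for n in('side','top'):
    c=cap(n,n+'0.png');print(n,np.array(c['pose']),np.array(c['mtx']))
    for q in ['machine','handle','lock_pin','canister_0','sanitizer','card_terminal','calculator','rest_hole','socket_0','ear_hole','lock_hole']:
        for f in viewer.search_frame(c,q)[:4]:
            u,v=f['centre'][0]*640,f['centre'][1]*400
            print(q,round(f['score'],2),round(u),round(v),w(c,min(u,639),min(v,399)))
E
```

```text
pics
{'time': 0.0, 'joints': array([66.7164,  7.1354, 94.6314, -0.0002, 78.3521, -4.7322]), 'dq': array([-0.0256, -0.0866,  0.0241, -0.0314, -0.075 , -0.0103]), 'joint_torque': array([  0.    , -41.7615, -35.9925,   0.0774,   0.0494,  -0.0002]), 'tool_pos': array([0.2066, 0.6156, 0.2134]), 'tcp_rot': array([-179.8814,   -0.0096,  161.4487]), 'wrist_force': array([ 0.6408, -0.1403,  0.1997]), 'torque': array([-0.0309, -0.0336, -0.0076]), 'gripper_width': 0.0954866138742501}
side [[-0.9327  0.3241 -0.1582  0.7503]
 [ 0.3606  0.8475 -0.3895  0.3815]
 [ 0.0079 -0.4203 -0.9073  0.9435]
 [ 0.      0.      0.      1.    ]] [[362.3161   0.     316.0245]
 [  0.     362.3161 205.4692]
 [  0.       0.       1.    ]]
machine 0.76 254 258 [0.7888 0.1163 0.1635]
handle 0.58 305 179 [ 0.5887 -0.1064  0.0198]
lock_pin 0.63 299 164 [ 0.6    -0.1177  0.0917]
canister_0 0.89 295 133 [ 0.569  -0.2391  0.0638]
canister_0 0.6 343 122 [ 0.4205 -0.2255  0.0616]
canister_0 0.56 312 86 [ 0.4657 -0.3702  0.0831]
sanitizer 0.59 239 159 [ 0.7475 -0.1809  0.1072]
card_terminal 0.84 383 381 [0.6324 0.4406 0.1941]

[... 633 characters left out ...]
00 183 [0.6316 0.0453 0.0642]
handle 0.76 301 178 [0.6522 0.0412 0.0366]
lock_pin 0.69 366 194 [ 0.5844 -0.1246  0.0806]
canister_0 0.83 415 258 [ 0.4098 -0.2337  0.0687]
canister_0 0.78 412 198 [ 0.5637 -0.2421  0.0769]
canister_0 0.64 472 237 [ 0.4501 -0.385   0.0757]
sanitizer 0.65 387 134 [ 0.7306 -0.1917  0.1128]
card_terminal 0.9 150 199 [0.6085 0.4209 0.1196]
card_terminal 0.35 367 193 [ 0.5839 -0.1253  0.0932]
calculator 0.58 478 181 [ 0.6071 -0.4398  0.0189]
rest_hole 0.72 176 265 [0.4502 0.3866 0.0206]
socket_0 0.88 302 181 [0.6387 0.0387 0.0592]
socket_0 0.24 418 255 [ 0.4133 -0.2366  0.1016]
ear_hole 0.8 300 183 [0.6333 0.0431 0.0646]
lock_hole 0.65 286 127 [0.7599 0.0658 0.1495]
```

```bash
python3 - <<'E'
import cv2
a=cv2.imread('pics/top0.png'); cv2.imwrite('pics/topA.png',cv2.resize(a[80:320,110:520],None,fx=1.95,fy=1.95,interpolation=2))
E
```

```text
(no output)
```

View pics/side0.png

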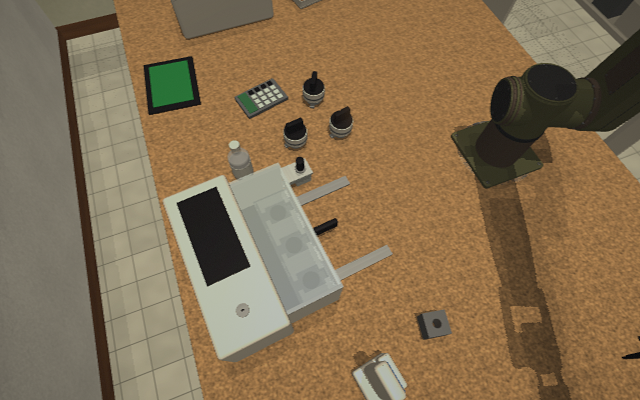

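View pics/topA.png

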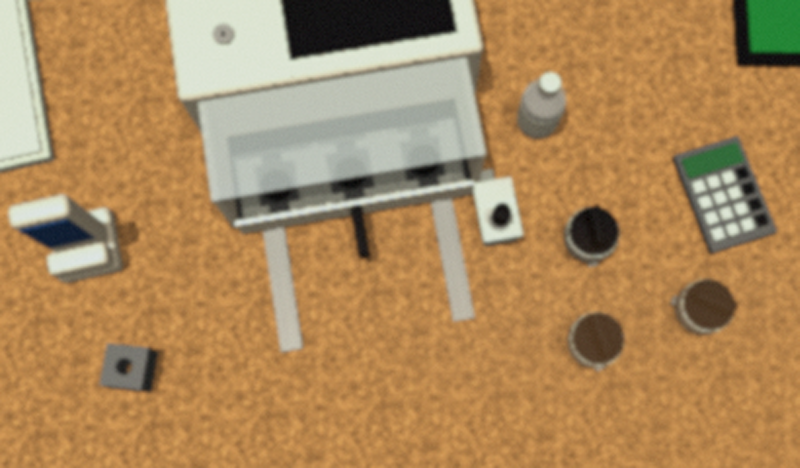

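The pictures show three canisters (top crop at (592,233), (597,338), (706,305)), the pin at (500,213), the rest block at (125,367) and the handle fin at (360,232). Next I measure them by height bands in the point clouds.

```bash
cat >> h.py <<'E'
def band(X,c,rad,z0,z1):
    m=(np.hypot(X[...,0]-c[0],X[...,1]-c[1])<rad)&(X[...,2]>z0)&(X[...,2]<z1)
    return X[m]
def rect(P):
    (c,s,a)=cv2.minAreaRect((P[:,:2]*1000).astype(np.float32))
    if s[0]<s[1]: s=s[::-1]; a+=90
    return np.round(c,1),np.round(s,1),round((a+90)%180-90,1)
def canisters(C):
    """fin centre/yaw from band z 70-99 of fin and lid circle"""
    for n,c in C.items(): pass
E
python3 - <<'E'
from h import *
np.set_printoptions(precision=4,suppress=True)
for n in('side','top'):
    c=cap(n);X=cloud(c)
    print(n)
    for name,ctr,rad,z0,z1 in [('pin',(.587,-.122),.04,.08,.105),('ear',(.59,-.122),.05,.045,.055),('can_a top',(.564,-.242),.045,.09,.11),('can_a lid',(.564,-.242),.05,.056,.07),('can_b top',(.41,-.235),.045,.09,.11),('can_b lid',(.41,-.235),.05,.056,.07),('can_c top',(.453,-.38),.045,.09,.11),('can_c lid',(.453,-.38),.05,.056,.07),
      ('rest',(.44,.387),.06,.046,.06),('handle',(.59,.03),.08,.058,.07),('hoodtop',(.7,.05),.3,.146,.156),('cab',(.8,.08),.4,.16,.17)]:
        P=band(X,ctr,rad,z0,z1)
        if len(P)>4: print(name,len(P),P.mean(0),*rect(P))
    # rest hole : dark pixels
E
```

```text
side
pin 74 [ 0.5949 -0.1236  0.0929] [ 594.4 -125.1] [21.8 21.8] -51.8
ear 329 [ 0.6058 -0.1208  0.0493] [ 603.4 -125.8] [72.9 57.7] 4.6
can_a top 106 [ 0.5665 -0.2482  0.0974] [ 565.7 -251. ] [51.3 19.2] 5.7
can_a lid 218 [ 0.5672 -0.2365  0.0618] [ 566.9 -240.9] [68.6 51.8] -14.4
can_b top 100 [ 0.4223 -0.2362  0.0971] [ 420.6 -237.9] [51.7 17.2] 15.4
can_b lid 220 [ 0.4243 -0.2266  0.0617] [ 423.6 -234. ] [70.4 60.4] -38.1
can_c top 78 [ 0.4535 -0.3873  0.0976] [ 453.  -389.3] [55.1 16.1] 60.4
can_c lid 231 [ 0.4546 -0.3837  0.0613] [ 454. -388.] [67.8 66.3] -24.1
rest 548 [0.4391 0.3866 0.0517] [438.3 386.4] [57.7 55.8] -10.9
handle 149 [0.5931 0.065  0.0627] [592.9  64. ] [65.9 16.9] 4.7
hoodtop 8357 [0.7096 0.0865 0.1494] [792.6  35.4] [492.4 295.5] -84.8
cab 12270 [0.8545 0.1078 0.1649] [823.7 181.7] [617.4 241.6] -71.3
top
pin 80 [ 0.5931 -0.1261  0.0957] [ 594.4 -126.5] [23.  22.1] -70.2
ear 375 [ 0.6024 -0.1248  0.0508] [ 603.5 -126.1] [71.5 54.6] 6.0
can_a top 139 [ 0.5648 -0.25    0.0995] [ 565.9 -250.7] [52.4 17.2] 5.3
can_a lid 378 [ 0.5619 -0.2472  0.0636] [ 564.3 -250.5] [70.8 68.2] 77.9
can_b top 146 [ 0.4209 -0.2374  0.1002] [ 421.7 -238.1] [51.8 17.3] 13.5
can_b lid 414 [ 0.4194 -0.2348  0.0634] [ 420.7 -238.1] [69.8 69.6] -51.1
can_c top 147 [ 0.4526 -0.389   0.1001] [ 452.9 -390.4] [53.4 17.3] 59.8
can_c lid 394 [ 0.4508 -0.3849  0.0637] [ 454.3 -388.9] [68.8 67.9] -4.6
rest 448 [0.4391 0.3863 0.0524] [439.3 386.7] [59.2 56.2] 78.2
handle 272 [0.6134 0.0494 0.0631] [627.5  43. ] [126.2  81.9] -46.9
hoodtop 7199 [0.7101 0.0719 0.1511] [772.4  34.3] [483.5 274.1] -80.0
cab 7805 [0.8517 0.0939 0.1662] [823.  179.7] [614.3 250. ] -70.7
```

```bash
python3 - <<'E'
from h import *
np.set_printoptions(precision=1,suppress=True)
for n in('side','top'):
    c=cap(n);X=cloud(c)*1000
    a=np.radians(5.2);o=np.array([593,64.])
    x=(X[...,0]-o[0])*np.cos(a)+(X[...,1]-o[1])*np.sin(a);y=-(X[...,0]-o[0])*np.sin(a)+(X[...,1]-o[1])*np.cos(a);z=X[...,2]
    # hood front edge: min x of hood top per y bin, hood y extents
    m=(z>145)&(z<155)&(x>0)&(abs(y)<250)
    for y0 in range(-200,200,40):
        k=m&(y>=y0)&(y<y0+40)
        if k.sum(): print(n,'hood y',y0,'xmin',np.percentile(x[k],1),end=';')
    k=m&(x>50)&(x<120);print('\nyext',np.percentile(y[k],[.5,99.5]))
    f=(z>58)&(z<68)&(abs(y)<20)&(x<30)&(x>-60)
    print('fin x',np.percentile(x[f],[1,99]),'y',np.percentile(y[f],[2,98]), 'slope',np.degrees(np.polyfit(x[f],y[f],1)[0]))
    b=(z>-20)&(abs(y)<170)&(x>30)&(x<70)&(z<70); 
    pin=(np.array([594.4,-126])-o);print('pin mach rel',pin@[np.cos(a),np.sin(a)],pin@[-np.sin(a),np.cos(a)])
E
```

```text
side hood y -200 xmin 50.72049032835996;side hood y -160 xmin 49.75185579274265;side hood y -120 xmin 49.88910885074806;side hood y -80 xmin 50.19977390091481;side hood y -40 xmin 50.02727811877811;side hood y 0 xmin 50.21319156969049;side hood y 40 xmin 50.19625569232814;side hood y 80 xmin 50.318871329336375;side hood y 120 xmin 50.03487566855013;side hood y 160 xmin 50.01582361039495;
yext [-175.4  175.3]
fin x [-32.5  28.7] y [-7.2  7.7] slope 0.3124163525725511
pin mach rel -15.825952079515893 -189.34492134931125
top hood y -200 xmin 49.870901740509055;top hood y -160 xmin 49.852827267676716;top hood y -120 xmin 49.791134724607524;top hood y -80 xmin 49.89474835377504;top hood y -40 xmin 49.83306575471372;top hood y 0 xmin 49.9293261046114;top hood y 40 xmin 49.70431640919983;top hood y 80 xmin 49.971139799260364;top hood y 120 xmin 49.74952540867645;top hood y 160 xmin 49.74418520583907;
yext [-175.7  175. ]
fin x [-32.2  28.8] y [-8.1  7.4] slope -0.2697865950468416
pin mach rel -15.825952079515893 -189.34492134931125
```

```bash
cat >> h.py <<'E'
def rel(*targets):
    """targets (x,y,z mm, yaw deg) -> tool-frame shift mm and turn from the measured pose"""
    o=r.get_obs();p=np.array(o['tool_pos'])*1000;yaw=o['tcp_rot'][2];a=np.radians(yaw)
    print('t',round(o['time'],2),'pos',p.round(1),'rot',np.round(o['tcp_rot'],2),'F',np.round(o['wrist_force'],1),'w',round(o['gripper_width']*1000,1),'j6',round(o['joints'][5],1))
    for t in targets:
        d=np.array(t[:3])-p
        print(t,'->',np.round([d[0]*np.cos(a)+d[1]*np.sin(a),d[0]*np.sin(a)-d[1]*np.cos(a),-d[2],(yaw-t[3]+180)%360-180],1))
E
python3 -c "
from h import *
rel((594.4,-126,150,185.2),(594.4,-126,215,185.2))"
```

```text
t 1.4 pos [206.8 616.2 214.7] rot [180.     0.   161.45] F [-0.6  0.   0.7] w 95.0 j6 -4.7
(594.4, -126, 150, 185.2) -> [-603.6 -580.3   64.7  -23.8]
(594.4, -126, 215, 185.2) -> [-6.036e+02 -5.803e+02 -3.000e-01 -2.380e+01]
```

Call:
jog_arm(
  steps=[
    [-345,-331,0,-23.8,100],
    [-345,-331,0,-23.8,100],
    [-345,-331,0,-23.8,100],
    [-345,-331,0,-23.8,100],
    [-345,-331,0,-23.8,100],
    [-345,-331,0,-23.8,100],
    [-345,-331,0,-23.8,100],
    [-345,-331,0,-23.8,100],
  ],
)

```text
time: 2.4
tool_pos: [0.4294, 0.1904, 0.215]
tcp_rot: [180.0, 0.1, -174.9]
wrist_force: [-0.1, -0.0, -0.1]
gripper_width: 0.0952
```

```bash
python3 -c "
from h import *
rel((594.4,-126,150,185.2))"
```

```text
t 2.4 pos [429.4 190.4 215. ] rot [ 1.8000e+02  6.0000e-02 -1.7486e+02] F [-0.1 -0.  -0.1] w 95.2 j6 -77.8
(594.4, -126, 150, 185.2) -> [-1.359e+02 -3.299e+02  6.500e+01 -1.000e-01]
```

Call:
jog_arm(
  steps=[
    [-136,-330,40,0,60],
    [-136,-330,40,0,60],
    [-136,-330,40,0,60],
    [-136,-330,40,0,60],
    [-136,-330,40,0,60],
    [-136,-330,40,0,60],
    [-136,-330,40,0,60],
    [-136,-330,65,0,60],
  ],
)

```text
time: 3.4
tool_pos: [0.5957, -0.1239, 0.1519]
tcp_rot: [-179.9, 0.3, -174.8]
wrist_force: [-0.2, 0.3, 0.0]
gripper_width: 0.0568
```

```bash
python3 -c "
from h import *
rel((594.4,-126,60,185.2),(594.4,-126,118,185.2))"
```

```text
t 3.4 pos [ 595.7 -123.9  151.9] rot [-179.93    0.26 -174.79] F [-0.2  0.3  0. ] w 56.8 j6 -112.0
(594.4, -126, 60, 185.2) -> [ 1.5 -2.  91.9  0. ]
(594.4, -126, 118, 185.2) -> [ 1.5 -2.  33.9  0. ]
```

Call:
jog_arm(
  steps=[
    [0,0,40,0,60],
    [0,0,80,0,60],
    [0,0,90,0,60],
    [0,0,90,0,60],
    [0,0,90,0,0],
    [0,0,90,0,0],
    [0,0,90,0,0],
    [0,0,90,0,0],
  ],
)

```text
time: 4.4
tool_pos: [0.5954, -0.1255, 0.0612]
tcp_rot: [-179.7, 0.2, -174.7]
wrist_force: [0.2, -5.8, 2.7]
gripper_width: 0.0239
```

```bash
python3 -c "
from h import *
rel((594.4,-126,60,185.2),(594.4,-126,118,185.2))"
```

```text
t 4.4 pos [ 595.4 -125.5   61.2] rot [-1.7973e+02  1.5000e-01 -1.7471e+02] F [ 0.2 -5.8  2.7] w 23.9 j6 -112.1
(594.4, -126, 60, 185.2) -> [ 1.1 -0.4  1.2  0.1]
(594.4, -126, 118, 185.2) -> [  1.1  -0.4 -56.8   0.1]
```

Call:
jog_arm(
  steps=[
    [0,0,-10,0,0],
    [0,0,-25,0,0],
    [0,0,-50,0,0],
    [0,0,-90,0,0],
    [0,0,-110,0,0],
    [0,0,-110,0,0],
  ],
)

```text
time: 5.15
tool_pos: [0.5952, -0.1238, 0.1714]
tcp_rot: [-179.9, 0.2, -174.8]
wrist_force: [-0.1, -0.5, -0.5]
gripper_width: 0.0235
```

```bash
python3 - <<'E'
from h import *
rel((439,386.6,170,185.2))
for n in ('side','top'):
    X=cloud(cap(n,n+'1.png'));P=band(X,(.594,-.126),.05,.07,.14);print(n,P[:,2].min(),len(P))
    # rest hole centre: low points inside block
    c=np.array([.4388,.3866]);Q=band(X,c,.014,-.05,.046);print('hole',len(Q),Q.mean(0) if len(Q) else '')
    T=band(X,c,.05,.048,.057);print(rect(T))
E
```

```text
t 5.15 pos [ 595.2 -123.8  171.4] rot [-179.94    0.19 -174.75] F [-0.1 -0.5 -0.5] w 23.5 j6 -112.1
(439, 386.6, 170, 185.2) -> [108.9 522.5   1.4   0. ]
side 0.12035110921557113 13
hole 57 [0.42933429 0.38660983 0.02334594]
(array([438.4, 386.4]), array([57.3, 55.9]), -11.2)Traceback (most recent call last):
  File "<stdin>", line 4, in <module>
    return umr_minimum(a, axis, None, out, keepdims, initial, where)
ValueError: zero-size array to reduction operation minimum which has no identity
```

Call:
jog_arm(
  steps=[
    [109,522,0,0,0],
    [109,522,0,0,0],
    [109,522,0,0,0],
    [109,522,0,0,0],
    [109,522,0,0,0],
    [109,522,0,0,0],
    [109,522,0,0,0],
    [109,522,0,0,0],
  ],
)

```text
time: 6.25
tool_pos: [0.4457, 0.3557, 0.1672]
tcp_rot: [-179.9, -0.2, -174.7]
wrist_force: [0.8, 1.2, -1.0]
gripper_width: 0.0236
```

```bash
python3 - <<'E'
from h import *
rel((438.7,386.6,130,185.2))
E
```

```text
t 6.25 pos [445.7 355.7 167.2] rot [-1.7990e+02 -1.7000e-01 -1.7474e+02] F [ 0.8  1.2 -1. ] w 23.6 j6 -62.1
(438.7, 386.6, 130, 185.2) -> [ 4.1 31.4 37.2  0.1]
```

Call:
jog_arm(
  steps=[
    [4,25,37,0,0],
    [4,25,37,0,0],
    [4,25,37,0,0],
  ],
)

```text
time: 6.62
tool_pos: [0.4411, 0.3781, 0.1317]
tcp_rot: [-179.9, -0.1, -174.8]
wrist_force: [-0.0, -0.3, -0.9]
gripper_width: 0.0237
```

```bash
python3 - <<'E'
from h import *
c=cap('side')
rel((438.7,386.6,130,185.2))
X=cloud(c);P=band(X,(.4387,.3866),.03,.058,.08);print(P.mean(0) if len(P) else 0,len(P))
cv2.imwrite('pics/s2.png',cv2.resize(c['frame'][250:400,360:560],None,fx=3,fy=3))
E
```

```text
t 6.67 pos [441.9 378.2 132.8] rot [-179.98   -0.   -174.81] F [ 0.2  0.4 -0.5] w 24.0 j6 -59.9
(438.7, 386.6, 130, 185.2) -> [ 2.4  8.7  2.8 -0. ]
0 0
```

View pics/s2.png

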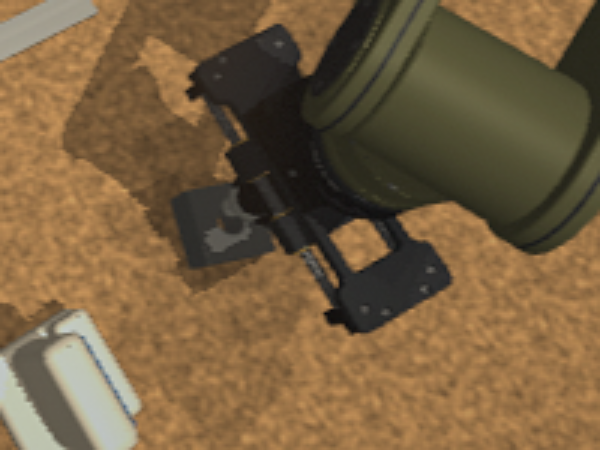

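The side crop shows the pin held between the fingers, just short of the rest block's hole (about (235,225) in the crop).

Call:
jog_arm(
  steps=[
    [2.5,8.5,0,0,0],
    [2.5,8.5,0,0,0],
    [2.5,8.5,0,0,0],
    [2.5,8.5,0,0,0],
  ],
)

```text
time: 7.18
tool_pos: [0.4383, 0.3871, 0.1329]
tcp_rot: [180.0, 0.0, -174.8]
wrist_force: [-0.1, -0.5, -0.1]
gripper_width: 0.0234
```

```bash
python3 - <<'E'
from h import *
rel((438.7,386.6,130,185.2),(438.7,386.6,64,185.2))
E
```

```text
t 7.17 pos [438.3 387.1 132.9] rot [ 1.7999e+02  2.0000e-02 -1.7477e+02] F [-0.1 -0.5 -0.1] w 23.4 j6 -59.0
(438.7, 386.6, 130, 185.2) -> [-0.4 -0.6  2.9  0. ]
(438.7, 386.6, 64, 185.2) -> [-0.4 -0.6 68.9  0. ]
```

Call:
jog_arm(
  steps=[
    [0,0,30,0,0],
    [0,0,50,0,0],
    [0,0,60,0,0],
    [0,0,66,0,0],
    [0,0,68,0,0],
    [0,0,68,0,0],
  ],
)

```text
time: 7.92
tool_pos: [0.4386, 0.3876, 0.0653]
tcp_rot: [180.0, 0.1, -174.8]
wrist_force: [0.8, 0.5, -0.9]
gripper_width: 0.0235
```

Call:
jog_arm(
  steps=[
    [0,0,0,0,50],
    [0,0,0,0,50],
    [0,0,0,0,50],
    [0,0,-60,0,50],
    [0,0,-110,0,50],
    [0,0,-110,0,50],
  ],
)

```text
time: 8.68
tool_pos: [0.4409, 0.3894, 0.1811]
tcp_rot: [179.7, 0.5, -174.7]
wrist_force: [0.2, -1.0, -0.5]
gripper_width: 0.0476
```

```bash
python3 - <<'E'
from h import *
rel((583.5,63.1,110,185.2),(583.5,63.1,36,185.2))
X=cloud(cap('side'));P=band(X,(.4387,.3866),.03,.09,.11);print(P.mean(0),len(P),P[:,2].max())
E
```

```text
t 8.68 pos [440.9 389.4 181.1] rot [ 179.67    0.54 -174.75] F [ 0.2 -1.  -0.5] w 47.6 j6 -59.0
(583.5, 63.1, 110, 185.2) -> [-1.121e+02 -3.379e+02  7.110e+01  1.000e-01]
(583.5, 63.1, 36, 185.2) -> [-1.121e+02 -3.379e+02  1.451e+02  1.000e-01]
[0.44086088 0.38863727 0.0984594 ] 97 0.10188438357602891
```

Call:
jog_arm(
  steps=[
    [-112,-338,70,0,50],
    [-112,-338,70,0,50],
    [-112,-338,70,0,50],
    [-112,-338,70,0,50],
    [-112,-338,70,0,50],
    [-112,-338,70,0,50],
    [-112,-338,70,0,50],
    [-112,-338,70,0,50],
  ],
)

```text
time: 9.72
tool_pos: [0.5795, 0.0611, 0.1032]
tcp_rot: [180.0, -0.2, -174.8]
wrist_force: [0.3, 0.5, -0.9]
gripper_width: 0.0475
```

```bash
python3 - <<'E'
from h import *
rel((583.5,63.1,110,185.2),(583.5,63.1,37,185.2))
E
```

```text
t 9.72 pos [579.5  61.1 103.2] rot [ 1.7996e+02 -1.5000e-01 -1.7478e+02] F [ 0.3  0.5 -0.9] w 47.5 j6 -94.5
(583.5, 63.1, 110, 185.2) -> [-4.2  1.6 -6.8  0. ]
(583.5, 63.1, 37, 185.2) -> [-4.2  1.6 66.2  0. ]
```

Call:
jog_arm(
  steps=[
    [-3,1,40,0,50],
    [-3,1,66,0,50],
    [-3,1,66,0,50],
    [-3,1,66,0,0],
    [-3,1,66,0,0],
    [-3,1,66,0,0],
  ],
)

```text
time: 10.48
tool_pos: [0.5843, 0.0623, 0.04]
tcp_rot: [-180.0, 0.1, -174.7]
wrist_force: [-1.2, -0.3, -0.0]
gripper_width: 0.0227
```

Call:
jog_arm(
  steps=[
    [15,0,0,0,0],
    [40,0,0,0,0],
    [70,0,0,0,0],
    [100,0,0,0,0],
    [125,0,0,0,0],
    [145,0,0,0,0],
    [154,0,0,0,0],
    [154,0,0,0,0],
  ],
)

```text
time: 11.48
tool_pos: [0.4305, 0.0478, 0.04]
tcp_rot: [-180.0, 0.1, -174.8]
wrist_force: [-2.2, 0.3, 7.4]
gripper_width: 0.0159
```

```bash
python3 - <<'E'
from h import *
rel((583.5,63.1,110,185.2))
for n in('side','top'):
    X=cloud(cap(n,n+'3.png'))*1000
    a=np.radians(5.2);o=np.array([687.6,72.6])
    x=(X[...,0]-o[0])*np.cos(a)+(X[...,1]-o[1])*np.sin(a);y=-(X[...,0]-o[0])*np.sin(a)+(X[...,1]-o[1])*np.cos(a);z=X[...,2]
    f=(abs(z-50)<4)&(abs(y+189)<40)&(x<-90)
    print(n,'ear x',np.percentile(x[f],[2,98]) if f.any() else 0)
E
```

```text
t 11.47 pos [430.5  47.8  40. ] rot [-1.7997e+02  1.3000e-01 -1.7476e+02] F [-2.2  0.3  7.4] w 15.9 j6 -96.0
(583.5, 63.1, 110, 185.2) -> [-153.8    1.2  -70.     0. ]
side ear x [-281.77191143 -199.68560776]
top ear x [-280.34068511 -198.13519833]
```

Call:
jog_arm(
  steps=[
    [4,0,0,0,0],
    [8,0,0,0,0],
    [10,0,0,0,0],
    [10,0,0,0,0],
  ],
)

```text
time: 12.08
tool_pos: [0.4249, 0.0473, 0.0401]
tcp_rot: [-180.0, 0.7, -174.8]
wrist_force: [16.5, 1.9, -6.9]
gripper_width: 0.0155
```

```bash
python3 - <<'E'
from h import *
rel((583.5,63.1,110,185.2))
for n in('side','top'):
    X=cloud(cap(n,n+'3.png'))*1000
    a=np.radians(5.2);o=np.array([687.6,72.6])
    x=(X[...,0]-o[0])*np.cos(a)+(X[...,1]-o[1])*np.sin(a);y=-(X[...,0]-o[0])*np.sin(a)+(X[...,1]-o[1])*np.cos(a);z=X[...,2]
    f=(abs(z-50)<4)&(abs(y+189)<40)&(x<-90)
    print(n,'ear x',np.percentile(x[f],[.5,2,98]) if f.any() else 0)
    f=(abs(z-40)<4)&(abs(y+189)<40)&(x<-50);print('block',np.percentile(x[f],[.5,2,98]))
    f=(abs(z-34)<3)&(abs(y)<170)&(x<-46)&(x>-300);print('slide top',f.sum(),np.percentile(x[f],[.5,2,98]),np.percentile(y[f],[.5,99.5]))
E
```

```text
t 12.07 pos [424.9  47.3  40.1] rot [-179.97    0.72 -174.79] F [16.5  1.9 -6.9] w 15.5 j6 -96.1
(583.5, 63.1, 110, 185.2) -> [-159.4    1.3  -69.9    0. ]
side ear x [-288.24852813 -286.4770546  -204.89802966]
block [-282.44229299 -269.61288552  -89.23791274]
slide top 2406 [-202.28523442 -201.49967255 -102.11264869] [-166.66976472  159.19289085]
top ear x [-286.9286263  -285.38487224 -203.86587248]
block [-259.7321311  -208.23529025  -88.31424174]
slide top 1625 [-208.34767171 -195.71035903 -101.18445203] [-162.8837475   158.86182141]
```

Call:
jog_arm(
  steps=[
    [6,0,0,0,100],
    [6,0,0,0,100],
    [6,0,0,0,100],
    [6,0,-60,0,100],
    [6,0,-120,0,100],
    [-30,-60,-160,0,100],
    [-60,-120,-160,0,100],
    [-90,-180,-160,0,100],
  ],
)

```text
time: 13.18
tool_pos: [0.5142, -0.104, 0.1994]
tcp_rot: [-180.0, 0.1, -174.7]
wrist_force: [0.6, 0.1, 0.0]
gripper_width: 0.0902
```

```bash
cat >> h.py <<'E'
def cans(cs,seeds):
    for n,c in cs.items():
        X=cloud(c)
        for k,s in seeds.items():
            P=band(X,s,.06,.09,.112)
            if len(P)>20:
                cc=np.median(P,0)[:2];P=band(X,cc,.045,.09,.112);print(n,k,len(P),*rect(P))
A=np.radians(5.2);O=np.array([687.6,72.6])
def mach(X):
    X=X*1000;d=X[...,:2]-O
    return d@[np.cos(A),np.sin(A)],d@[-np.sin(A),np.cos(A)],X[...,2]
E
python3 - <<'E'
from h import *
cs={n:cap(n,n+'4.png') for n in('side','top')}
rel((565.8,-250.8,150,185.5),(565.8,-250.8,67,185.5))
cans(cs,dict(a=(.566,-.251),b=(.421,-.238),c=(.453,-.39)))
for n,c in cs.items():
    x,y,z=mach(cloud(c))
    f=(abs(z-50)<4)&(abs(y+189)<40)&(x<-220);print(n,'ear x',np.percentile(x[f],[.5,99.5]) if f.any() else 0)
    f=(abs(z-34)<4)&(abs(y)<180)&(x<-100)&(x>-230);print('slide top',np.percentile(x[f],[.5,99.5]),np.percentile(y[f],[.5,99.5]))
    for y0 in(-105,0,105):
        f=(z<30)&(z>2)&(abs(y-y0)<34)&(abs(x+150)<46)
        if f.sum()>50: print('sock',y0,f.sum(),'x',np.percentile(x[f],[1,99]),x[f].mean(),'y',np.percentile(y[f],[2,98]),y[f].mean(),'z',np.median(z[f]))
    a=c['frame'];
    cv2.imwrite('pics/%s4c.png'%n,cv2.resize(a[120:300,230:430] if n=='side' else a[110:260,220:420],None,fx=3,fy=3))
E
```

```text
t 13.28 pos [ 514.7 -106.6  197.8] rot [-1.7994e+02 -3.0000e-02 -1.7502e+02] F [0.3 0.9 0.2] w 94.0 j6 -112.5
(565.8, -250.8, 150, 185.5) -> [ -38.4 -148.1   47.8   -0.5]
(565.8, -250.8, 67, 185.5) -> [ -38.4 -148.1  130.8   -0.5]
side a 106 [ 565.  -250.4] [52.4 16.8] 6.7
side b 35 [ 430.1 -229.8] [31.6 11.3] 0.9
top a 123 [ 565.  -250.5] [52.6 15.2] 6.7
top b 145 [ 421.9 -238.3] [51.7 17.2] 12.9
top c 147 [ 453.  -389.9] [52.2 16.6] 61.7
side ear x [-1437.43861719  -220.38534976]
slide top [-202.29776091 -101.26577524] [-167.50756875  159.42328201]
sock -105 429 x [-193.75413047 -113.01935839] -153.57564819147927 y [-134.33150237  -83.18374651] -108.02946867494991 z 20.16243861643563
sock 0 516 x [-193.58078962 -113.82343915] -153.72956673989606 y [-31.91756932  23.73657705] -3.509308451392739 z 19.30625841499584
sock 105 550 x [-193.75813193 -114.12156095] -153.62844613340488 y [ 73.55659946 126.27756611] 100.57561833800375 z 19.710805442757383
top ear x 0
slide top [-208.18071915 -100.54288842] [-158.64906036  159.17284502]
sock -105 114 x [-184.61265905 -118.73602024] -150.66436477247925 y [-93.80609631 -76.29360301] -83.04327753423067 z 19.305716386484708
sock 0 568 x [-188.75071236 -107.60123176] -148.18721091895458 y [-29.11464076  29.20693225] 0.0721934378370866 z 21.18575452100191
sock 105 533 x [-188.46522986 -107.49214482] -148.06550625544645 y [ 76.61974987 130.88819462] 103.78028130665815 z 21.38227594605646
```

View pics/top4c.png

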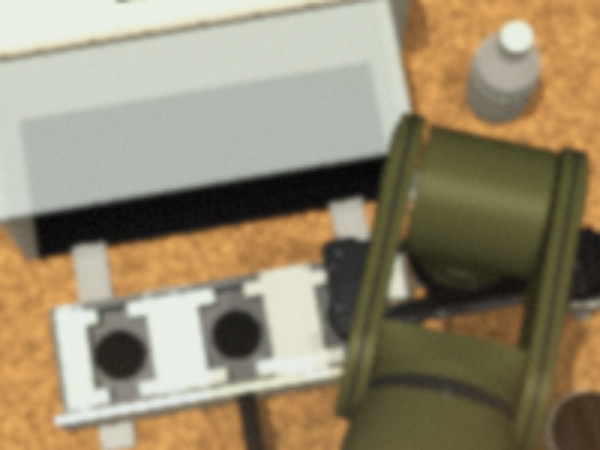

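Top crop: the slide is out, middle and left sockets visible at (237,333) and (119,355), with slots along machine x; canisters have not moved.

Call:
jog_arm(
  steps=[
    [-38,-148,40,-1,100],
    [-38,-148,40,-1,100],
    [-38,-148,40,-1,80],
    [-38,-148,40,-1,60],
    [-38,-148,40,-1,60],
    [-38,-148,80,-1,60],
    [-38,-148,100,-1,60],
    [-38,-148,100,-1,60],
  ],
)

```text
time: 14.28
tool_pos: [0.5628, -0.2447, 0.0961]
tcp_rot: [179.9, -0.2, -173.7]
wrist_force: [-0.4, -0.3, 0.4]
gripper_width: 0.0568
```

```bash
python3 - <<'E'
from h import *
rel((565.4,-250.6,67,186))
E
```

```text
t 14.28 pos [ 562.8 -244.7   96.1] rot [ 179.86   -0.2  -173.69] F [-0.4 -0.3  0.4] w 56.8 j6 -124.8
(565.4, -250.6, 67, 186) -> [-1.9 -6.2 29.1  0.3]
```

Call:
jog_arm(
  steps=[
    [-2,-6,15,0,60],
    [-2,-6,28,0,50],
    [-2,-6,28,0,40],
    [-2,-6,28,0,0],
    [-2,-6,28,0,0],
    [-2,-6,28,0,0],
    [-2,-6,28,0,0],
    [-2,-6,28,0,0],
  ],
)

```text
time: 15.28
tool_pos: [0.5672, -0.2522, 0.0706]
tcp_rot: [-180.0, 0.0, -173.8]
wrist_force: [-0.3, -0.3, 1.1]
gripper_width: 0.0159
```

```bash
python3 - <<'E'
from h import *
rel((565.4,-250.6,67,186),(528.7,163.6,190,185.2))
E
```

```text
t 15.28 pos [ 567.2 -252.2   70.6] rot [-1.7997e+02  4.0000e-02 -1.7375e+02] F [-0.3 -0.3  1.1] w 15.9 j6 -125.2
(565.4, -250.6, 67, 186) -> [1.6 1.8 3.6 0.2]
(528.7, 163.6, 190, 185.2) -> [  -7.   417.6 -119.4    1. ]
```

Call:
jog_arm(
  steps=[
    [0,0,-40,0,0],
    [0,0,-85,0,0],
    [-3,50,-85,0.5,0],
    [-5,100,-85,1,0],
    [-8,150,-85,1,0],
    [-8,205,-85,1,0],
    [-8,260,-85,1,0],
    [-8,315,-85,1,0],
  ],
)

```text
time: 16.27
tool_pos: [0.5392, 0.0635, 0.1537]
tcp_rot: [180.0, -0.1, -174.8]
wrist_force: [1.3, 0.0, -2.6]
gripper_width: 0.0158
```

```bash
python3 - <<'E'
from h import *
rel((529.9,163.5,150,185.2))
E
```

```text
t 16.27 pos [539.2  63.5 153.7] rot [ 1.7999e+02 -1.2000e-01 -1.7477e+02] F [ 1.3  0.  -2.6] w 15.8 j6 -94.2
(529.9, 163.5, 150, 185.2) -> [1.000e-01 1.004e+02 3.700e+00 0.000e+00]
```

Call:
jog_arm(
  steps=[
    [0,50,4,0,0],
    [0,97,4,0,0],
    [0,97,4,0,0],
    [0,97,4,0,0],
    [0,97,4,0,0],
  ],
)

```text
time: 16.9
tool_pos: [0.5316, 0.1574, 0.1505]
tcp_rot: [-180.0, -0.0, -174.8]
wrist_force: [0.3, -0.4, -3.8]
gripper_width: 0.0161
```

```bash
python3 - <<'E'
from h import *
c=cap('side','side5.png');rel((529.9,163.5,150,185.2))
t=cap('top')
cv2.imwrite('pics/s5.png',np.hstack([cv2.resize(c['frame'][210:330,280:440],(640,480)) ]))
x,y,z=mach(cloud(t))
f=(z<30)&(z>2)&(abs(y)<34)&(abs(x+150)<46);print('sock1',x[f].mean(),y[f].mean())
for n,q in(('s',c),('t',t)):
    X=cloud(q);P=band(X,(.53,.1635),.06,.085,.155);print(n,len(P));x,y,z=mach(P);
    for lo,hi in((85,100),(100,125),(125,141),(141,146)):
        m=(z>lo)&(z<hi);print(lo,m.sum(),x[m].min() if m.any() else 0,x[m].max() if m.any() else 0,y[m].min() if m.any() else 0,y[m].max() if m.any() else 0)
E
```

```text
t 16.95 pos [531.7 157.4 150.7] rot [-1.7999e+02 -3.0000e-02 -1.7485e+02] F [ 0.6 -0.5 -3.5] w 15.7 j6 -84.2
(529.9, 163.5, 150, 185.2) -> [ 1.3  6.2  0.7 -0. ]
sock1 -149.55650019143712 -1.8480290545491895
s 413
85 14 -118.76081886738378 -111.88423997095138 93.1623607176711 106.05741051041305
100 79 -153.45115004420572 -112.70844256377195 74.14450805139593 135.94782254448234
125 128 -182.77133693867657 -113.45608720571285 65.22295010233773 134.94540792028346
141 179 -179.6199264984907 -116.35117235023263 66.54057273744989 132.42682412594314
t 0
85 0 0 0 0 0
100 0 0 0 0 0
125 0 0 0 0 0
141 0 0 0 0 0
```

View pics/s5.png

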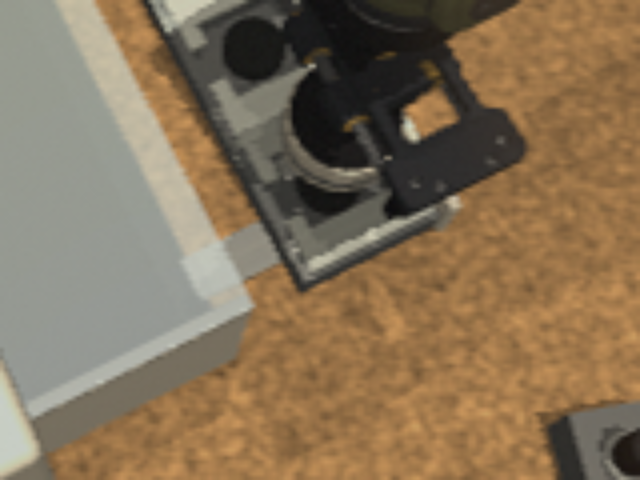

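The side crop shows the canister held above the left socket, a few mm short in y; the rest block with the pin is at the lower right.

Call:
jog_arm(
  steps=[
    [1.3,6,0,0,0],
    [1.3,6,0,0,0],
    [1.3,6,0,0,0],
    [1.3,6,25,0,0],
    [1.3,6,40,0,0],
    [1.3,6,50,0,0],
    [1.3,6,52,0,0],
    [1.3,6,52,0,0],
  ],
)

```text
time: 18.0
tool_pos: [0.5319, 0.1645, 0.1031]
tcp_rot: [-180.0, 0.2, -174.7]
wrist_force: [-4.3, -2.2, 11.3]
gripper_width: 0.0161
```

```bash
python3 - <<'E'
from h import *
rel((529.9,163.5,88.6,185.2))
E
```

```text
t 18.0 pos [531.9 164.5 103.1] rot [-179.99    0.22 -174.73] F [-4.3 -2.2 11.3] w 16.1 j6 -83.6
(529.9, 163.5, 88.6, 185.2) -> [ 2.1 -0.8 14.5  0.1]
```

Call:
jog_arm(
  steps=[
    [2,-1.5,-8,0,0],
    [2,-1.5,-8,0,0],
    [2,-1.5,-8,0,0],
    [2,-1.5,-8,0,0],
  ],
)

```text
time: 18.5
tool_pos: [0.5275, 0.1626, 0.1063]
tcp_rot: [-180.0, -0.1, -174.8]
wrist_force: [0.2, 0.2, -4.1]
gripper_width: 0.0156
```

```bash
python3 - <<'E'
from h import *
rel((529.9,163.5,88.6,185.2))
E
```

```text
t 18.5 pos [527.5 162.6 106.3] rot [-1.7999e+02 -6.0000e-02 -1.7475e+02] F [ 0.2  0.2 -4.1] w 15.6 j6 -83.7
(529.9, 163.5, 88.6, 185.2) -> [-2.4  0.7 17.7  0. ]
```

```bash
cat > fit.py <<'E'
from h import *
from scipy.ndimage import map_coordinates,gaussian_filter
def proj(c,P):
    M=np.linalg.inv(np.array(c['pose']));q=P@M[:3,:3].T+M[:3,3];q=q@np.array(c['mtx']).T
    return q[:,:2]/q[:,2:]
def outline(s):  # plus-shaped opening scaled offset s (mm outward)
    a,b,L=30+s,14+s,42+s
    v=np.array([[L,b],[a,b],[a,a],[-a,a],[-a,b],[-L,b],[-L,-b],[-a,-b],[-a,-a],[a,-a],[a,-b],[L,-b],[L,b]],float)
    return np.vstack([np.linspace(v[i],v[i+1],25)[:-1] for i in range(12)])
R=np.array([[np.cos(A),-np.sin(A)],[np.sin(A),np.cos(A)]])
def val(g,c,mx,my,s,z=34):
    p=outline(s)+[mx,my];W=np.c_[(p@R.T+O)/1000,np.full(len(p),z/1000)]
    u=proj(c,W);return map_coordinates(g,[u[:,1],u[:,0]],order=1)
def fit(name,f,socks):
    c=viewer.capture(name);g=cv2.cvtColor(cv2.imread(f),6).astype(float)
    for y0 in socks:
        best=max((np.mean(val(g,c,-150+dx,y0+dy,2.5)-val(g,c,-150+dx,y0+dy,-2.5)),dx,dy) for dx in np.arange(-7,7.1,.5) for dy in np.arange(-7,7.1,.5))
        print(name,y0,best)
E
python3 - <<'E'
from fit import *
fit('top','pics/top4.png',(0,105));fit('side','pics/side4.png',(-105,0,105))
E
```

```text
top 0 (np.float64(66.68562663233769), np.float64(0.5), np.float64(-1.5))
top 105 (np.float64(59.60214813347966), np.float64(0.5), np.float64(-1.5))
side -105 (np.float64(52.05676141679822), np.float64(0.0), np.float64(-0.5))
side 0 (np.float64(77.15080038554098), np.float64(-0.5), np.float64(-1.0))
side 105 (np.float64(75.21719934107274), np.float64(-0.5), np.float64(-1.5))
```

```bash
python3 - <<'E'
from fit import *
from scipy.optimize import least_squares
c=cap('side');rel((529.5,162.3,106,185.2));X=cloud(c);p=np.array(r.get_obs()['tool_pos'])
P=band(X,p[:2],.05,p[2]-.070+.035,p[2]-.070+.056);x,y,z=mach(P)   # drum side
print(len(P))
s=least_squares(lambda q:np.hypot(x-q[0],y-q[1])-36,[-150,104],loss='soft_l1',f_scale=1);print('drum centre',s.x,'rms',np.median(abs(s.fun)))
tx,ty,_=mach(p);print('tcp',tx,ty)
E
```

```text
t 18.65 pos [527.8 162.7 106.6] rot [-1.8000e+02 -4.0000e-02 -1.7475e+02] F [ 0.4  0.5 -3.1] w 16.1 j6 -83.7
(529.5, 162.3, 106, 185.2) -> [-1.7 -0.5  0.6  0.1]
85
drum centre [-155.14626476  104.72513483] rms 0.4097736959372895
tcp -151.0091331480838 104.19415998977493
```

```bash
python3 - <<'E'
from fit import *
from scipy.optimize import least_squares
c=viewer.capture('side');X=cloud(c);p=np.array(r.get_obs()['tool_pos'])
g=cv2.imread('pics/side0.png')
def drum(ctr,z0,z1,n):
    P=band(X,ctr,.05,z0,z1);x,y,z=mach(P)
    i=mach(np.array([*ctr,0.]))[:2]
    s=least_squares(lambda q:np.hypot(x-q[0],y-q[1])-36,i,loss='soft_l1',f_scale=1);print(n,len(P),'drum',s.x,np.median(abs(s.fun)),'seed',i)
drum((.4213,-.238),.035,.056,'b');drum((.453,-.3895),.035,.056,'c')
b=p[2]-.0706
for lo,hi in((.024,.035),(.035,.046),(.046,.058),(.035,.056)): drum(p[:2],b+lo,b+hi,('held',lo))
cv2.imwrite('pics/s6.png',cv2.resize(c['frame'][210:310,300:420],None,fx=5,fy=5,interpolation=2))
E
```

```text
b 106 drum [-294.18310158 -286.16001805] 0.6718961766801108 seed (np.float64(-293.3544947608635), np.float64(-285.18623810345156))
c 106 drum [-276.91068617 -440.44344899] 1.0042696157834357 seed (np.float64(-275.51579522470087), np.float64(-438.93577728604066))
('held', 0.024) 24 drum [-155.32662362  104.70646822] 0.2184652609393929 seed (np.float64(-150.9091098597979), np.float64(104.18169180076775))
('held', 0.035) 44 drum [-154.94621562  105.01263416] 0.3190106184419612 seed (np.float64(-150.9091098597979), np.float64(104.18169180076775))
('held', 0.046) 56 drum [-155.3117712   104.72551468] 0.7219022487670337 seed (np.float64(-150.9091098597979), np.float64(104.18169180076775))
('held', 0.035) 76 drum [-155.00201408  104.97825847] 0.35677709302423466 seed (np.float64(-150.9091098597979), np.float64(104.18169180076775))
```

View pics/s6.png

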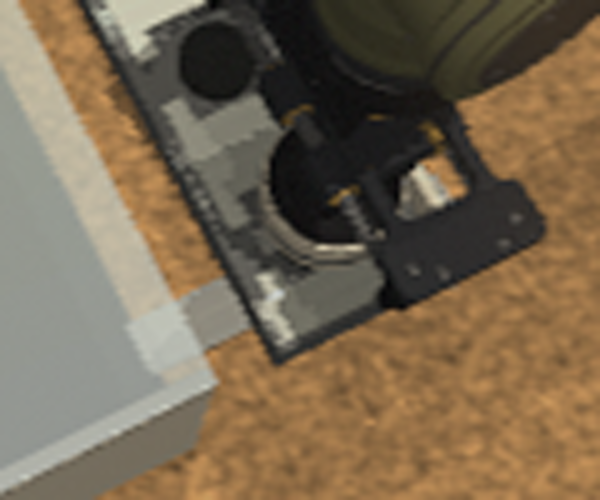

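The crop shows the drum just above the left socket and displaced toward -x/+y; I shift it by (+4, -2) mm in machine axes and press again.

Call:
jog_arm(
  steps=[
    [-3.5,-2,-2,0,0],
    [-3.5,-2,-2,0,0],
    [-3.5,-2,-2,0,0],
    [-3.5,-2,4,0,0],
    [-3.5,-2,8,0,0],
    [-3.5,-2,12,0,0],
    [-3.5,-2,12,0,0],
  ],
)

```text
time: 19.58
tool_pos: [0.5315, 0.161, 0.0955]
tcp_rot: [-180.0, -0.1, -174.7]
wrist_force: [-3.4, -1.0, 3.3]
gripper_width: 0.0162
```

```bash
python3 - <<'E'
from h import *
rel((529.9,163.5,88.6,185.2))
E
```

```text
t 19.57 pos [531.5 161.   95.5] rot [-1.7999e+02 -5.0000e-02 -1.7475e+02] F [-3.4 -1.   3.3] w 16.2 j6 -83.9
(529.9, 163.5, 88.6, 185.2) -> [1.4 2.6 6.9 0.1]
```

Call:
jog_arm(
  steps=[
    [0.5,0,4,0,0],
    [0.5,0,8,0,0],
    [0.5,0,10,0,0],
    [0.5,0,10,0,0],
  ],
)

```text
time: 20.08
tool_pos: [0.5337, 0.1613, 0.0889]
tcp_rot: [180.0, 0.3, -174.7]
wrist_force: [-4.2, -2.0, 15.0]
gripper_width: 0.0162
```

```bash
python3 - <<'E'
from h import *
rel((529.9,163.5,88.6,185.2))
E
```

```text
t 20.07 pos [533.7 161.3  88.9] rot [ 180.      0.33 -174.75] F [-4.2 -2.  15. ] w 16.2 j6 -83.9
(529.9, 163.5, 88.6, 185.2) -> [3.6 2.5 0.3 0.1]
```

Call:
jog_arm(
  steps=[
    [1,0,0,10,0],
    [1.3,-0.5,0,20,0],
    [1.6,-0.8,0,30,0],
    [2,-1,0,40,0],
    [2.2,-1.4,0,50,0],
    [2.5,-1.8,0,60,0],
    [2.8,-2.2,0,70,0],
    [3,-2.5,0,80,0],
  ],
)

```text
time: 21.08
tool_pos: [0.5333, 0.1583, 0.089]
tcp_rot: [179.3, 0.2, 105.0]
wrist_force: [3.5, -1.4, 8.2]
gripper_width: 0.0161
```

```bash
python3 - <<'E'
from h import *
rel((529.9,163.5,88.6,95.2)); print(r.get_obs()['torque'])
E
```

```text
t 21.07 pos [533.3 158.3  89. ] rot [1.7932e+02 1.6000e-01 1.0496e+02] F [ 3.5 -1.4  8.2] w 16.1 j6 -3.8
(529.9, 163.5, 88.6, 95.2) -> [ 5.9 -2.   0.4  9.8]
[-0.66647978 -0.78545911  0.10365659]
```

Turning freely. I finish the turn to the stop.

Call:
jog_arm(
  steps=[
    [0,0,0,6,0],
    [0,0,0,11,0],
    [0,0,0,13,0],
    [0,0,0,13,0],
  ],
)

```text
time: 21.58
tool_pos: [0.531, 0.1584, 0.0889]
tcp_rot: [179.7, 0.0, 92.4]
wrist_force: [-3.6, -1.8, 14.0]
gripper_width: 0.0159
```

```bash
python3 - <<'E'
from h import *
rel((529.9,163.5,88.6,95.2)); print(r.get_obs()['torque'])
E
```

```text
t 21.57 pos [531.  158.4  88.9] rot [1.7967e+02 3.0000e-02 9.2400e+01] F [-3.6 -1.8 14. ] w 15.9 j6 8.7
(529.9, 163.5, 88.6, 95.2) -> [ 5.1 -0.9  0.3 -2.8]
[-0.54259403  1.03415793  0.71858852]
```

Call:
jog_arm(
  steps=[
    [0,0,-2,0,60],
    [0,0,-2,0,60],
    [0,0,-2,0,60],
    [0,0,-2,0,60],
    [0,0,-50,0,60],
    [0,0,-110,0,60],
    [0,0,-110,-10,60],
  ],
)

```text
time: 22.45
tool_pos: [0.5319, 0.1589, 0.2017]
tcp_rot: [179.3, 0.0, 102.5]
wrist_force: [-0.6, 0.6, -0.3]
gripper_width: 0.057
```

```bash
python3 - <<'E'
from h import *
rel((421.6,-238.2,150,193.5))
X=cloud(cap('side'))
for z0,z1 in((.11,.135),(.078,.09)):
    P=band(X,(.529,.162),.06,z0,z1);print(len(P),P[:,2].mean() if len(P) else 0, rect(P) if len(P)>5 else 0)
E
```

```text
t 22.45 pos [531.9 158.9 201.7] rot [1.7934e+02 1.0000e-02 1.0252e+02] F [-0.6  0.6 -0.3] w 57.0 j6 -1.4
(421.6, -238.2, 150, 193.5) -> [-363.8 -193.8   51.7  -91. ]
100 0.11926505858600307 (array([530.1, 171.5]), array([34.8, 16.9]), -88.3)
303 0.08316051634233652 (array([530.9, 172.2]), array([67.8, 51.2]), 0.0)
```

Call:
jog_arm(
  steps=[
    [-364,-194,40,-91,60],
    [-364,-194,40,-91,60],
    [-364,-194,40,-91,60],
    [-364,-194,40,-91,60],
    [-364,-194,40,-91,60],
    [-364,-194,40,-91,60],
    [-364,-194,40,-91,60],
    [-364,-194,40,-91,60],
  ],
)

```text
time: 23.5
tool_pos: [0.4144, -0.2403, 0.1535]
tcp_rot: [179.9, -0.1, 179.3]
wrist_force: [0.6, 0.3, 0.1]
gripper_width: 0.0573
```

```bash
python3 - <<'E'
from h import *
cs={n:cap(n,n+'7.png') for n in('side','top')}
cans(cs,dict(b=(.421,-.238),c=(.453,-.39),s2=(.529,.162)))
rel((421.6,-238.2,150,193.5))
for n,c in cs.items():
    P=band(cloud(c),(.529,.162),.06,.11,.14);print(rect(P) if len(P)>5 else 0, len(P),P[:,2].mean())
E
```

```text
side b 97 [ 421.4 -237.2] [51.9 16.6] 13.3
side c 78 [ 452.7 -389.8] [53.8 16.7] 61.2
side s2 55 [537.5 165.4] [52.2 13.6] -72.0
top s2 45 [528.6 160.7] [53.9 41.1] 53.5
t 23.6 pos [ 414.5 -240.2  153.5] rot [ 1.7993e+02 -1.3000e-01  1.7889e+02] F [ 0.3 -0.6 -0.4] w 56.7 j6 -125.4
(421.6, -238.2, 150, 193.5) -> [ -7.    2.2   3.5 -14.6]
(array([530.3, 163.1]), array([51.5, 16.8]), -87.4) 156 0.11932098237279448
(array([530.7, 162.6]), array([51.8, 17. ]), -86.2) 148 0.12116374379820603
```

Call:
jog_arm(
  steps=[
    [-7,2,20,-10,60],
    [-7,2,30,-14.5,60],
    [-7,2,30,-14.5,60],
    [-7,2,30,-14.5,60],
    [-7,2,30,-14.5,60],
  ],
)

```text
time: 24.22
tool_pos: [0.4235, -0.2367, 0.1256]
tcp_rot: [-180.0, 0.0, -166.4]
wrist_force: [0.3, 0.9, 0.7]
gripper_width: 0.0568
```

```bash
python3 - <<'E'
from h import *
rel((421.6,-238,70,193.5))
E
```

```text
t 24.23 pos [ 423.5 -236.7  125.6] rot [-1.7996e+02  4.0000e-02 -1.6636e+02] F [0.3 0.9 0.7] w 56.8 j6 -139.2
(421.6, -238, 70, 193.5) -> [ 2.1 -0.8 55.6  0.1]
```

Call:
jog_arm(
  steps=[
    [2,-1,40,0,60],
    [2,-1,55,0,45],
    [2,-1,55,0,40],
    [2,-1,55,0,0],
    [2,-1,55,0,0],
    [2,-1,55,0,0],
    [2,-1,55,0,0],
    [2,-1,55,0,0],
  ],
)

```text
time: 25.22
tool_pos: [0.422, -0.2387, 0.071]
tcp_rot: [-179.9, 0.1, -166.3]
wrist_force: [0.4, -0.0, 5.6]
gripper_width: 0.0159
```

```bash
python3 - <<'E'
from h import *
rel((421.6,-238,70,193.5),(421.6,-238,165,193.5))
E
```

```text
t 25.23 pos [ 422.  -238.7   71. ] rot [-1.7992e+02  6.0000e-02 -1.6630e+02] F [ 0.4 -0.   5.6] w 15.9 j6 -139.5
(421.6, -238, 70, 193.5) -> [0.2 0.8 1.  0.2]
(421.6, -238, 165, 193.5) -> [  0.2   0.8 -94.    0.2]
```

Call:
jog_arm(
  steps=[
    [0,0,-40,0,0],
    [0,0,-85,0,0],
    [-35,50,-85,4,0],
    [-70,100,-85,8.5,0],
    [-105,150,-85,8.5,0],
    [-140,200,-85,8.5,0],
    [-170,242,-85,8.5,0],
    [-183,260,-85,8.5,0],
  ],
)

```text
time: 26.22
tool_pos: [0.5367, 0.0604, 0.153]
tcp_rot: [180.0, -0.2, -174.6]
wrist_force: [-0.3, -1.1, -3.7]
gripper_width: 0.0159
```

Call:
jog_arm(
  steps=[
    [0,0,0,0,0],
    [0,0,0,0,0],
    [0,0,0,0,0],
  ],
)

```text
time: 26.6
tool_pos: [0.537, 0.0567, 0.1545]
tcp_rot: [-180.0, -0.1, -174.9]
wrist_force: [0.4, 0.9, -3.1]
gripper_width: 0.016
```

```bash
cat >> fit.py <<'E'
from scipy.optimize import least_squares
def held(zoff,sock):
    c=cap('side');X=cloud(c);p=np.array(r.get_obs()['tool_pos']);b=p[2]-zoff/1000
    x,y,z=mach(band(X,p[:2],.05,b+.035,b+.056));t=mach(p)
    s=least_squares(lambda q:np.hypot(x-q[0],y-q[1])-36,t[:2],loss='soft_l1',f_scale=1)
    q=s.x+[1.,1.2];print('n',len(x),'held(mach,bias-corr)',q.round(1),'tcp',np.round(t,1),'bottom',round(b*1000,1),'-> tool shift x,y',np.round([q[0]-sock[0],sock[1]-q[1]],1))
E
python3 - <<'E'
from fit import *
rel((538.3,57.8,150,185.2));held(71,(-150,-1.2))
E
```

```text
t 26.6 pos [537.   56.7 154.5] rot [-1.7999e+02 -6.0000e-02 -1.7488e+02] F [ 0.4  0.9 -3.1] w 16.0 j6 -94.8
(538.3, 57.8, 150, 185.2) -> [-1.4  0.9  4.5 -0.1]
n 94 held(mach,bias-corr) [-154.1   -0.5] tcp [-151.2   -2.1  154.7] bottom 83.7 -> tool shift x,y [-4.1 -0.7]
```

Call:
jog_arm(
  steps=[
    [-2,-0.7,20,0,0],
    [-2,-0.7,35,0,0],
    [-2,-0.7,45,0,0],
    [-2,-0.7,50,0,0],
    [-2,-0.7,54,0,0],
    [-2,-0.7,58,0,0],
    [-2,-0.7,58,0,0],
  ],
)

```text
time: 27.52
tool_pos: [0.5433, 0.0575, 0.101]
tcp_rot: [-180.0, 0.5, -174.8]
wrist_force: [2.1, 0.8, 5.9]
gripper_width: 0.0159
```

```bash
python3 - <<'E'
from fit import *
rel((538.3,57.8,89,185.2))
E
```

```text
t 27.52 pos [543.3  57.5 101. ] rot [-179.99    0.49 -174.8 ] F [2.1 0.8 5.9] w 15.9 j6 -94.8
(538.3, 57.8, 89, 185.2) -> [ 4.9  0.7 12.  -0. ]
```

Call:
jog_arm(
  steps=[
    [0,0,-12,0,0],
    [0,0,-12,0,0],
    [0,0,-12,0,0],
    [0,0,-12,0,0],
  ],
)

```text
time: 28.02
tool_pos: [0.539, 0.0572, 0.1082]
tcp_rot: [180.0, -0.1, -174.8]
wrist_force: [0.3, -1.2, -4.4]
gripper_width: 0.0156
```

```bash
python3 - <<'E'
from fit import *
rel((538.3,57.8,89,185.2));held(71,(-150,-1.2))
E
```

```text
t 28.02 pos [539.   57.2 108.2] rot [ 1.7999e+02 -8.0000e-02 -1.7480e+02] F [ 0.3 -1.2 -4.4] w 15.6 j6 -94.8
(538.3, 57.8, 89, 185.2) -> [ 0.7  0.6 19.2  0. ]
n 72 held(mach,bias-corr) [-1.549e+02  1.000e-01] tcp [-149.3   -1.9  108.3] bottom 37.3 -> tool shift x,y [-4.9 -1.3]
```

Call:
jog_arm(
  steps=[
    [-4.5,-1,0,0,0],
    [-4.5,-1,0,0,0],
    [-4.5,-1,4,0,0],
    [-4.5,-1,8,0,0],
    [-4.5,-1,12,0,0],
    [-4.5,-1,14,0,0],
    [-4.5,-1,14,0,0],
  ],
)

```text
time: 28.95
tool_pos: [0.547, 0.0568, 0.0989]
tcp_rot: [-180.0, 0.4, -174.8]
wrist_force: [0.1, 0.6, 9.3]
gripper_width: 0.0156
```

```bash
python3 - <<'E'
from fit import *
rel((538.3,57.8,89,185.2))
E
```

```text
t 28.95 pos [547.   56.8  98.9] rot [-179.99    0.36 -174.8 ] F [0.1 0.6 9.3] w 15.6 j6 -94.9
(538.3, 57.8, 89, 185.2) -> [ 8.6  1.7  9.9 -0. ]
```

```bash
python3 - <<'E'
from fit import *
held(71,(-150,-1.2))
c=cap('side');X=cloud(c);P=band(X,(.54,.058),.034,.08,.105);print(len(P),np.histogram(P[:,2],np.arange(.08,.106,.002)))
cv2.imwrite('pics/s8.png',cv2.resize(c['frame'][180:280,260:380],None,fx=5,fy=5,interpolation=2))
E
```

```text
n 65 held(mach,bias-corr) [-148.3   -1.3] tcp [-141.4   -3.    98.9] bottom 27.9 -> tool shift x,y [1.7 0.1]
150 (array([ 0,  3,  8, 23, 46, 24, 12, 11, 11,  2,  5,  3]), array([0.08 , 0.082, 0.084, 0.086, 0.088, 0.09 , 0.092, 0.094, 0.096,
       0.098, 0.1  , 0.102, 0.104]))
```

View pics/s8.png

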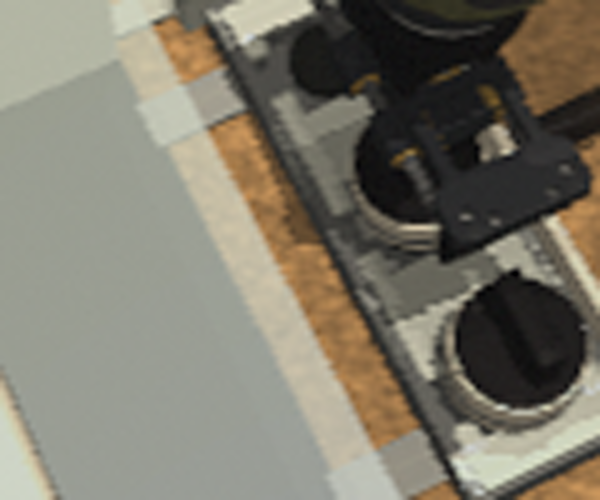

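The crop shows canister 1 locked in the left socket (fin across at (515,340)) and canister 2 sitting in the middle socket (about (405,190)).

Call:
jog_arm(
  steps=[
    [1,0,4,0,0],
    [1.5,0,7,0,0],
    [2,0,9,0,0],
    [2,0,9,0,0],
  ],
)

```text
time: 29.55
tool_pos: [0.5508, 0.0571, 0.0953]
tcp_rot: [-180.0, 1.2, -174.8]
wrist_force: [4.3, 1.9, 20.6]
gripper_width: 0.0157
```

```bash
python3 - <<'E'
from fit import *
rel((538.3,57.8,89,185.2));held(71.5,(-150,-1.2))
t=np.radians(np.arange(10,90,10));print(np.c_[6.5*(1-np.cos(t)),-6.5*np.sin(t)].round(1))
E
```

```text
t 29.55 pos [550.8  57.1  95.3] rot [-179.98    1.16 -174.83] F [ 4.3  1.9 20.6] w 15.7 j6 -94.9
(538.3, 57.8, 89, 185.2) -> [12.4  1.8  6.3 -0. ]
n 50 held(mach,bias-corr) [-146.4   -1.6] tcp [-137.6   -3.1   95.4] bottom 23.9 -> tool shift x,y [3.6 0.4]
[[ 0.1 -1.1]
 [ 0.4 -2.2]
 [ 0.9 -3.2]
 [ 1.5 -4.2]
 [ 2.3 -5. ]
 [ 3.2 -5.6]
 [ 4.3 -6.1]
 [ 5.4 -6.4]]
```

Call:
jog_arm(
  steps=[
    [3,0,-4,0,0],
    [6,0,-4,0,0],
    [6,0,-4,0,0],
    [6,0,0,0,0],
    [6,0,0,0,0],
  ],
)

```text
time: 30.22
tool_pos: [0.5458, 0.0566, 0.0958]
tcp_rot: [-180.0, 1.3, -174.8]
wrist_force: [6.7, 2.2, 21.1]
gripper_width: 0.0163
```

```bash
python3 - <<'E'
from fit import *
rel((538.3,57.8,89,185.2));held(71.5,(-150,-1.2));print(r.get_obs()['torque'])
E
```

```text
t 30.23 pos [545.8  56.6  95.8] rot [-179.98    1.3  -174.83] F [ 6.7  2.2 21.1] w 16.3 j6 -94.9
(538.3, 57.8, 89, 185.2) -> [ 7.4  1.9  6.8 -0. ]
n 57 held(mach,bias-corr) [-149.6   -1.3] tcp [-142.7   -3.1   95.8] bottom 24.3 -> tool shift x,y [0.4 0.1]
[ 0.51728716 -0.97267086 -0.09113213]
```

```bash
python3 - <<'E'
from fit import *
for n in('side','top'):
    c=cap(n,n+'9.png');X=cloud(c);P=band(X,(.538,.058),.034,.075,.1);x,y,z=mach(P);print(n,len(P))
    if len(P)<20: continue
    k=np.ones(len(z),bool)
    for _ in range(6):
        q,*_r=np.linalg.lstsq(np.c_[x[k]+150,y[k],np.ones(k.sum())],z[k],rcond=None);e=z-(q[0]*(x+150)+q[1]*y+q[2]);k=abs(e)<max(1.5,np.median(abs(e)))
    print('plane tilt deg x,y',np.degrees(q[:2]),'z at centre',q[2],k.sum(),'x',x[k].min(),x[k].max(),'y',y[k].min(),y[k].max())
    if n=='side': cv2.imwrite('pics/s9.png',cv2.resize(c['frame'][190:250,300:370],None,fx=8,fy=8,interpolation=2))
E
```

```text
side 142
plane tilt deg x,y [-8.09079241  1.01226319] z at centre 89.09873557487509 82 x -179.8658912036086 -117.09394161668342 y -29.16803741700386 29.604248103908464
top 0
```

View pics/s9.png

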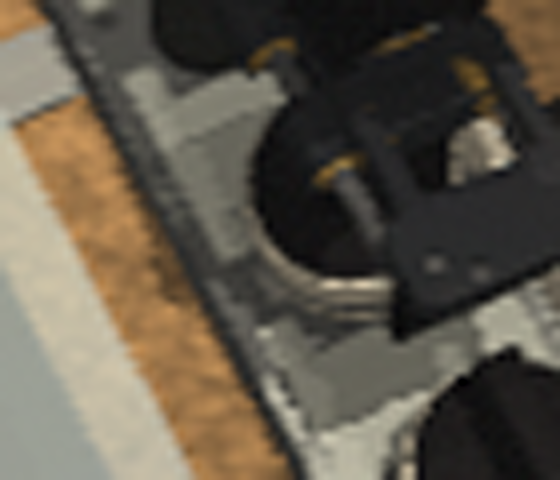

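The close-up and plane fit show the canister tilted about 8° with its -x lug on the rim. I unload, shift it to +x, and measure again.

Call:
jog_arm(
  steps=[
    [-5,0,-8,0,0],
    [-10,0,-16,0,0],
    [-14,0,-22,0,0],
    [-14,0,-22,0,0],
    [-14,0,-22,0,0],
  ],
)

```text
time: 31.0
tool_pos: [0.5493, 0.0571, 0.1069]
tcp_rot: [180.0, -0.1, -174.8]
wrist_force: [-0.3, -0.3, -4.3]
gripper_width: 0.0158
```

```bash
cat >> fit.py <<'E'
def tilt(ctr,z0,z1,n='side'):
    X=cloud(cap(n));P=band(X,ctr,.034,z0,z1);x,y,z=mach(P);k=np.ones(len(z),bool);xm,ym=x.mean(),y.mean()
    for _ in range(6):
        q,*_r=np.linalg.lstsq(np.c_[x[k]-xm,y[k]-ym,np.ones(k.sum())],z[k],rcond=None);e=z-(q[0]*(x-xm)+q[1]*(y-ym)+q[2]);k=abs(e)<max(1.5,np.median(abs(e)))
    print('tilt',np.degrees(q[:2]).round(1),'z',q[2].round(1),k.sum())
E
python3 - <<'E'
from fit import *
rel((538.3,57.8,89,185.2));held(71.5,(-150,-1.2));p=r.get_obs()['tool_pos'];tilt((.54,.058),p[2]-.02,p[2]+.005)
E
```

```text
t 31.0 pos [549.3  57.1 106.9] rot [ 1.7999e+02 -1.3000e-01 -1.7480e+02] F [-0.3 -0.3 -4.3] w 15.8 j6 -94.8
(538.3, 57.8, 89, 185.2) -> [10.9  1.7 17.9 -0. ]
n 52 held(mach,bias-corr) [-146.6   -1.2] tcp [-139.1   -2.8  106.9] bottom 35.4 -> tool shift x,y [ 3.4 -0. ]
tilt [-10.1  -0.1] z 99.3 71
```

Call:
jog_arm(
  steps=[
    [-4,0,0,0,0],
    [-4,0,0,0,0],
    [-4,0,4,0,0],
    [-4,0,8,0,0],
    [-4,0,12,0,0],
    [-3,0,16,0,0],
    [-2,0,18,0,0],
    [-2,0,18,0,0],
  ],
)

```text
time: 32.1
tool_pos: [0.5537, 0.0575, 0.0922]
tcp_rot: [-180.0, 0.2, -174.8]
wrist_force: [-0.7, 0.5, 6.3]
gripper_width: 0.0159
```

```bash
python3 - <<'E'
from fit import *
rel((538.3,57.8,89,185.2));held(71.5,(-150,-1.2));p=r.get_obs()['tool_pos'];tilt((.54,.058),p[2]-.02,p[2]+.005)
E
```

```text
t 32.1 pos [553.7  57.5  92.2] rot [-180.      0.21 -174.8 ] F [-0.7  0.5  6.3] w 15.9 j6 -94.8
(538.3, 57.8, 89, 185.2) -> [15.3  1.7  3.2  0. ]
n 54 held(mach,bias-corr) [-141.9   -1.3] tcp [-134.7   -2.9   92.2] bottom 20.7 -> tool shift x,y [8.1 0.1]
tilt [-6.9 -2.2] z 87.2 39
```

Call:
jog_arm(
  steps=[
    [2,0,3,0,0],
    [4,0,6,0,0],
    [5,0,8,0,0],
    [6,0,8,0,0],
    [6,0,8,0,0],
  ],
)

```text
time: 32.83
tool_pos: [0.5533, 0.0574, 0.0914]
tcp_rot: [-180.0, 1.0, -174.8]
wrist_force: [-3.1, 1.1, 26.8]
gripper_width: 0.0159
```

```bash
python3 - <<'E'
from fit import *
rel((538.3,57.8,89,185.2));held(71.5,(-150,-1.2));p=r.get_obs()['tool_pos'];tilt((.54,.058),.072,.09)
E
```

```text
t 32.83 pos [553.3  57.4  91.4] rot [-179.99    0.96 -174.8 ] F [-3.1  1.1 26.8] w 15.9 j6 -94.9
(538.3, 57.8, 89, 185.2) -> [14.9  1.7  2.4 -0. ]
n 58 held(mach,bias-corr) [-142.    -1.2] tcp [-135.1   -3.    91.4] bottom 19.9 -> tool shift x,y [ 8. -0.]
tilt [-7.2 -0. ] z 84.4 44
```

The lugs are in the slots but the tilt wedges the neck. Letting go will let it settle flat on the pad, after which I can re-grip centred.

Call:
jog_arm(
  steps=[
    [4,0,-8,0,0],
    [4,0,-8,0,0],
    [4,0,-8,0,60],
    [4,0,-8,0,60],
    [4,0,-8,0,60],
    [4,0,-8,0,60],
    [4,0,-50,0,60],
    [60,0,-100,0,60],
  ],
)

```text
time: 33.92
tool_pos: [0.4959, 0.0521, 0.1736]
tcp_rot: [180.0, -0.2, -174.8]
wrist_force: [1.0, -0.3, 0.2]
gripper_width: 0.0567
```

Call:
jog_arm(
  steps=[
    [40,0,-20,0,60],
    [100,0,-20,0,60],
    [100,0,-20,0,60],
  ],
)

```text
time: 34.3
tool_pos: [0.3928, 0.0432, 0.1924]
tcp_rot: [-180.0, -0.0, -174.8]
wrist_force: [0.7, -0.7, -0.3]
gripper_width: 0.0572
```

```bash
python3 - <<'E'
from fit import *
tilt((.538,.058),.075,.1)
for n in('side','top'):
    c=cap(n,n+'10.png');P=band(cloud(c),(.538,.058),.05,.115,.14);print(n,len(P),rect(P),P[:,2].mean())
    P=band(cloud(c),(.53,.163),.05,.115,.14);print(n,len(P),rect(P),P[:,2].mean())
cans({'t':c},dict(c=(.453,-.39)))
cv2.imwrite('pics/t10.png',cv2.resize(c['frame'][150:250,210:350],None,fx=5,fy=5,interpolation=2))
rel((540,57.4,110,185.2))
E
```

```text
tilt [-0.1 -0.4] z 88.0 197
side 139 (array([537.6,  57.2]), array([51.2, 16.8]), 7.3) 0.12402841855757624
side 137 (array([528.6, 163.1]), array([51.4, 15.4]), -84.9) 0.12012735082353525
top 136 (array([537.8,  57. ]), array([52.1, 15.9]), 5.1) 0.1256590756059326
top 137 (array([529.1, 162.8]), array([51.2, 16.2]), -84.8) 0.1214928054338937
t c 147 [ 453.2 -390. ] [51.2 17.4] 60.6
t 34.45 pos [396.6  43.2 193.6] rot [-1.800e+02  1.000e-02 -1.748e+02] F [-0.   0.6  0.7] w 57.0 j6 -96.7
(540, 57.4, 110, 185.2) -> [-144.1    1.2   83.6   -0. ]
```

View pics/t10.png

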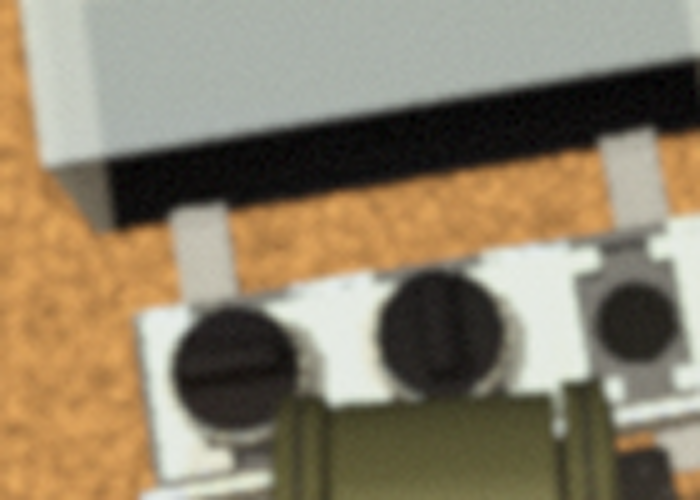

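Top crop: canister 2 now sits flat in the middle socket (437,335), fin along x; the left one is locked (235,370), and the right socket is free (635,320).

Call:
jog_arm(
  steps=[
    [-60,1,0,0,60],
    [-120,1,20,0,60],
    [-142,1,50,0,60],
    [-142,1,50,0,60],
    [-142,1,50,0,60],
  ],
)

```text
time: 35.08
tool_pos: [0.5377, 0.0571, 0.1435]
tcp_rot: [180.0, -0.1, -174.8]
wrist_force: [1.0, -0.1, -0.0]
gripper_width: 0.0569
```

```bash
python3 - <<'E'
from fit import *
rel((538.5,57,97,185.2))
E
```

```text
t 35.08 pos [537.7  57.1 143.5] rot [ 1.8000e+02 -8.0000e-02 -1.7479e+02] F [ 1.  -0.1 -0. ] w 56.9 j6 -94.8
(538.5, 57, 97, 185.2) -> [-0.8 -0.1 46.5  0. ]
```

Call:
jog_arm(
  steps=[
    [-1,0,35,0,50],
    [-1,0,46,0,40],
    [-1,0,46,0,30],
    [-1,0,46,0,0],
    [-1,0,46,0,0],
    [-1,0,46,0,0],
    [-1,0,46,0,0],
  ],
)

```text
time: 35.95
tool_pos: [0.5394, 0.0571, 0.0987]
tcp_rot: [-180.0, 0.1, -174.8]
wrist_force: [0.3, -1.5, 1.4]
gripper_width: 0.0158
```

Call:
jog_arm(
  steps=[
    [1,0,4,0,0],
    [2,0,8,0,0],
    [4,0,12,0,0],
    [4,0,12,0,0],
  ],
)

```text
time: 36.45
tool_pos: [0.5392, 0.0569, 0.0911]
tcp_rot: [-180.0, 0.6, -174.8]
wrist_force: [2.4, -0.3, 18.3]
gripper_width: 0.0161
```

```bash
python3 - <<'E'
from fit import *
rel((538.3,57.8,89,185.2));held(71,(-150,-1.2));tilt((.538,.058),.072,.095)
E
```

```text
t 36.45 pos [539.2  56.9  91.1] rot [-179.96    0.6  -174.8 ] F [ 2.4 -0.3 18.3] w 16.1 j6 -94.9
(538.3, 57.8, 89, 185.2) -> [ 0.8  1.   2.1 -0. ]
n 94 held(mach,bias-corr) [-151.2   -0.3] tcp [-149.3   -2.2   91.1] bottom 20.1 -> tool shift x,y [-1.2 -0.9]
tilt [-0.4 -0.4] z 80.1 98
```

Call:
jog_arm(
  steps=[
    [0,0,0,10,0],
    [0,-0.3,0,20,0],
    [0,-0.6,0,30,0],
    [0.3,-0.8,0,40,0],
    [0.6,-1,0,50,0],
    [0.8,-1.2,0,60,0],
    [1,-1.4,0,70,0],
    [1,-1.5,0,80,0],
  ],
)

```text
time: 37.55
tool_pos: [0.5371, 0.054, 0.0911]
tcp_rot: [179.7, 0.3, 105.0]
wrist_force: [-1.4, -4.2, 21.7]
gripper_width: 0.0159
```

Call:
jog_arm(
  steps=[
    [0,0,0,6,0],
    [0,0,0,11,0],
    [0,0,0,13,0],
    [0,0,0,13,0],
  ],
)

```text
time: 38.05
tool_pos: [0.538, 0.0539, 0.091]
tcp_rot: [179.5, 0.2, 92.4]
wrist_force: [1.7, -4.5, 18.4]
gripper_width: 0.0159
```

```bash
python3 - <<'E'
from fit import *
rel((538.3,57.8,89,95.2));print(r.get_obs()['torque']);tilt((.538,.058),.072,.095)
E
```

```text
t 38.05 pos [538.   53.9  91. ] rot [179.47   0.23  92.36] F [ 1.7 -4.5 18.4] w 15.9 j6 -2.1
(538.3, 57.8, 89, 95.2) -> [ 3.9  0.5  2.  -2.8]
[-1.04800391  0.03182583  0.6484239 ]
tilt [-1.2 -0.2] z 80.1 149
```

Call:
jog_arm(
  steps=[
    [0,0,-3,0,60],
    [0,0,-3,0,60],
    [0,0,-3,0,60],
    [0,0,-3,0,60],
    [0,0,-50,0,60],
    [0,0,-110,0,60],
    [0,0,-110,10,60],
    [0,0,-110,20,60],
  ],
)

```text
time: 39.1
tool_pos: [0.5338, 0.0553, 0.1963]
tcp_rot: [180.0, -0.0, 71.9]
wrist_force: [0.1, 0.4, -0.6]
gripper_width: 0.0574
```

```bash
python3 - <<'E'
from fit import *
rel((453,-389.9,160,60.8))
E
```

```text
t 39.1 pos [533.8  55.3 196.3] rot [ 1.7995e+02 -2.0000e-02  7.1880e+01] F [ 0.1  0.4 -0.6] w 57.4 j6 18.3
(453, -389.9, 160, 60.8) -> [-448.2   61.7   36.3   11.1]
```

Call:
jog_arm(
  steps=[
    [-448,62,30,11,60],
    [-448,62,30,11,60],
    [-448,62,30,11,60],
    [-448,62,30,11,60],
    [-448,62,30,11,60],
    [-448,62,30,11,60],
    [-448,62,30,11,60],
    [-448,62,30,11,60],
  ],
)

```text
time: 40.1
tool_pos: [0.4542, -0.3929, 0.1644]
tcp_rot: [-179.9, -0.0, 61.0]
wrist_force: [0.2, 0.7, 0.1]
gripper_width: 0.0573
```

Call:
jog_arm(
  steps=[
    [0,0,10,0,60],
    [0,0,20,0,60],
    [0,0,20,0,60],
  ],
)

```text
time: 40.48
tool_pos: [0.4555, -0.388, 0.1438]
tcp_rot: [-179.8, -0.1, 61.3]
wrist_force: [0.5, -0.3, -0.1]
gripper_width: 0.0569
```

```bash
python3 - <<'E'
from fit import *
cs={n:cap(n,n+'11.png') for n in('side','top')}
cans(cs,dict(c=(.453,-.39)))
rel((453,-389.9,70,60.8))
for n in cs:
  for q in((.538,.058),(.529,.163)):
    P=band(cloud(cs[n]),q,.05,.112,.14);print(n,len(P),rect(P),P[:,2].mean())
E
```

```text
side c 79 [ 452.9 -389.4] [53.1 15.9] 60.6
t 40.58 pos [ 456.1 -389.1  145.4] rot [-1.7997e+02 -1.0000e-02  6.1300e+01] F [-0.3 -0.  -0.5] w 57.3 j6 -16.9
(453, -389.9, 70, 60.8) -> [-2.2 -2.3 75.4  0.5]
side 132 (array([537.6,  56.8]), array([51.1, 17.2]), -87.4) 0.11922984029078354
side 150 (array([528.6, 162.6]), array([52.1, 16. ]), -86.9) 0.11948904109106294
top 141 (array([538.1,  56.6]), array([51.2, 17.4]), -86.8) 0.12133974735074152
top 143 (array([529.2, 162.8]), array([51.8, 17. ]), -86.1) 0.12076236230223729
```

Both placed canisters read as locked (tops at about 120 mm, fins across). Now grip canister c.

Call:
jog_arm(
  steps=[
    [-2,-2.5,35,0.5,60],
    [-2,-2.5,65,0.5,60],
    [-2,-2.5,74,0.5,45],
    [-2,-2.5,74,0.5,40],
    [-2,-2.5,74,0.5,0],
    [-2,-2.5,74,0.5,0],
    [-2,-2.5,74,0.5,0],
    [-2,-2.5,74,0.5,0],
  ],
)

```text
time: 41.58
tool_pos: [0.4531, -0.3914, 0.0727]
tcp_rot: [179.9, 0.0, 60.7]
wrist_force: [1.4, 1.2, 3.3]
gripper_width: 0.016
```

Call:
jog_arm(
  steps=[
    [0,0,0,0,0],
    [0,0,-40,0,0],
    [0,0,-80,0,0],
    [0,0,-85,-10,0],
    [0,0,-85,-20,0],
    [0,0,-85,-30,0],
    [0,0,-85,-40,0],
    [0,0,-85,-50,0],
  ],
)

```text
time: 42.58
tool_pos: [0.4516, -0.39, 0.1546]
tcp_rot: [-179.9, -0.2, 111.0]
wrist_force: [0.3, -0.3, -3.0]
gripper_width: 0.0157
```

```bash
python3 - <<'E'
from fit import *
s=(-150,-106.2);R2=R@np.array(s)+O;print(R2)
rel((*R2,150,185.2))
E
```

```text
[547.84252022 -46.75781016]
t 42.58 pos [ 451.6 -390.   154.6] rot [-179.91   -0.18  111.03] F [ 0.3 -0.3 -3. ] w 15.7 j6 -67.0
(np.float64(547.8425202246087), np.float64(-46.757810162683086), 150, 185.2) -> [285.9 213.    4.6 -74.2]
```

Call:
jog_arm(
  steps=[
    [36,27,0,-10,0],
    [76,56,0,-20,0],
    [116,86,0,-30,0],
    [156,116,0,-40,0],
    [196,146,0,-50,0],
    [236,176,0,-60,0],
    [270,202,0,-70,0],
    [284,213,0,-74.2,0],
  ],
)

```text
time: 43.58
tool_pos: [0.5506, -0.0476, 0.1548]
tcp_rot: [179.9, -0.2, -174.8]
wrist_force: [-0.2, -0.4, -3.5]
gripper_width: 0.0155
```

Call:
jog_arm(
  steps=[
    [0,0,0,0,0],
    [0,0,0,0,0],
    [0,0,0,0,0],
  ],
)

```text
time: 43.95
tool_pos: [0.551, -0.0509, 0.1563]
tcp_rot: [-180.0, -0.0, -175.2]
wrist_force: [0.5, 0.4, -1.8]
gripper_width: 0.0156
```

```bash
python3 - <<'E'
from fit import *
rel((549.5,-46.8,150,185.2));held(72.7,(-150,-106.2));p=r.get_obs()['tool_pos'];tilt(p[:2],p[2]-.02,p[2]+.005)
E
```

```text
t 43.95 pos [551.  -50.9 156.3] rot [-1.8000e+02 -4.0000e-02 -1.7521e+02] F [ 0.5  0.4 -1.8] w 15.6 j6 -105.6
(549.5, -46.8, 150, 185.2) -> [ 1.2  4.2  6.3 -0.4]
n 109 held(mach,bias-corr) [-146.4 -108.9] tcp [-147.1 -110.6  156.4] bottom 83.7 -> tool shift x,y [3.6 2.7]
tilt [-3.  -0.6] z 146.5 74
```

Call:
jog_arm(
  steps=[
    [2,2.8,0,-0.4,0],
    [2,2.8,15,-0.4,0],
    [2,2.8,30,-0.4,0],
    [2,2.8,42,-0.4,0],
    [2,2.8,46,-0.4,0],
    [2,2.8,46,-0.4,0],
    [2,2.8,46,-0.4,0],
  ],
)

```text
time: 44.92
tool_pos: [0.5497, -0.0474, 0.1113]
tcp_rot: [-180.0, 0.1, -174.7]
wrist_force: [0.2, -0.9, -2.7]
gripper_width: 0.0161
```

```bash
python3 - <<'E'
from fit import *
rel((549.5,-46.8,150,185.2));held(72.7,(-150,-106.2));p=r.get_obs()['tool_pos'];tilt(p[:2],p[2]-.02,p[2]+.005)
E
```

```text
t 44.92 pos [549.7 -47.4 111.3] rot [-1.7998e+02  7.0000e-02 -1.7470e+02] F [ 0.2 -0.9 -2.7] w 16.1 j6 -105.8
(549.5, -46.8, 150, 185.2) -> [  0.2   0.6 -38.7   0.1]
n 82 held(mach,bias-corr) [-147.3 -105.2] tcp [-148.2 -107.   111.4] bottom 38.7 -> tool shift x,y [ 2.7 -1. ]
tilt [-1.5  0.2] z 101.1 77
```

Call:
jog_arm(
  steps=[
    [2.5,-0.3,0,0,0],
    [2.5,-0.3,0,0,0],
    [2.5,-0.3,4,0,0],
    [2.5,-0.3,8,0,0],
    [2.5,-0.3,11,0,0],
    [2.5,-0.3,13,0,0],
    [2.5,-0.3,13,0,0],
  ],
)

```text
time: 45.9
tool_pos: [0.5469, -0.0469, 0.0984]
tcp_rot: [179.9, -0.0, -174.7]
wrist_force: [-1.4, 5.3, 3.1]
gripper_width: 0.016
```

```bash
python3 - <<'E'
from fit import *
rel((549.5,-46.8,150,185.2));held(72.7,(-150,-106.2));p=r.get_obs()['tool_pos'];tilt((.548,-.047),.075,.1)
E
```

```text
t 45.9 pos [546.9 -46.9  98.4] rot [ 179.89   -0.   -174.7 ] F [-1.4  5.3  3.1] w 16.0 j6 -105.9
(549.5, -46.8, 150, 185.2) -> [ -2.6  -0.2 -51.6   0.1]
n 81 held(mach,bias-corr) [-150.2 -104.1] tcp [-150.9 -106.3   98.4] bottom 25.7 -> tool shift x,y [-0.2 -2.1]
tilt [-2.2  0.8] z 87.9 83
```

In on the pad. Now press and turn.

Call:
jog_arm(
  steps=[
    [1,1,4,0,0],
    [2,1,8,0,0],
    [4,1,11,0,0],
    [4,1,11,0,0],
  ],
)

```text
time: 46.5
tool_pos: [0.5464, -0.0468, 0.0911]
tcp_rot: [-180.0, 0.5, -174.7]
wrist_force: [0.4, 4.7, 11.3]
gripper_width: 0.0159
```

```bash
python3 - <<'E'
from fit import *
rel((549.5,-46.8,150,185.2));held(72.7,(-150,-106.2));tilt((.548,-.047),.072,.095)
E
```

```text
t 46.5 pos [546.4 -46.8  91.1] rot [-179.99    0.48 -174.7 ] F [ 0.4  4.7 11.3] w 15.9 j6 -105.9
(549.5, -46.8, 150, 185.2) -> [ -3.1  -0.2 -58.9   0.1]
n 75 held(mach,bias-corr) [-150.6 -104. ] tcp [-151.5 -106.2   91. ] bottom 18.3 -> tool shift x,y [-0.6 -2.2]
tilt [3.2 0.4] z 81.1 88
```

Call:
jog_arm(
  steps=[
    [0,0,1,10,0],
    [0,0.3,1,20,0],
    [0,0.5,1,30,0],
    [0.3,0.5,1,40,0],
    [0.3,0.5,1,50,0],
    [0.5,0.5,1,60,0],
    [0.5,0.5,1,70,0],
    [0.5,0.5,1,80,0],
  ],
)

```text
time: 47.6
tool_pos: [0.5481, -0.0462, 0.091]
tcp_rot: [179.2, 0.2, 105.0]
wrist_force: [6.0, 6.4, 10.0]
gripper_width: 0.016
```

Call:
jog_arm(
  steps=[
    [0,0,0,6,0],
    [0,0,0,11,0],
    [0,0,0,13,0],
    [0,0,0,13,0],
  ],
)

```text
time: 48.1
tool_pos: [0.5466, -0.0464, 0.0908]
tcp_rot: [179.4, 0.0, 92.4]
wrist_force: [1.6, 5.4, 12.8]
gripper_width: 0.0156
```

```bash
python3 - <<'E'
from fit import *
rel((538.3,57.8,89,95.2));print(r.get_obs()['torque']);tilt((.548,-.047),.072,.095)
E
```

```text
t 48.1 pos [546.6 -46.4  90.8] rot [1.7942e+02 3.0000e-02 9.2400e+01] F [ 1.6  5.4 12.8] w 15.6 j6 -13.0
(538.3, 57.8, 89, 95.2) -> [104.5  -3.9   1.8  -2.8]
[ 1.21296722 -0.04552763  0.61818914]
tilt [0.1 1.5] z 80.4 134
```

Call:
jog_arm(
  steps=[
    [0,0,-3,0,60],
    [0,0,-3,0,60],
    [0,0,-3,0,60],
    [0,0,-3,0,60],
    [0,0,-50,0,60],
    [0,0,-110,0,60],
    [0,0,-110,-10,60],
    [0,0,-110,-20,60],
  ],
)

```text
time: 49.15
tool_pos: [0.5425, -0.047, 0.1967]
tcp_rot: [179.9, 0.1, 112.6]
wrist_force: [0.4, 0.1, -1.1]
gripper_width: 0.0571
```

```bash
python3 - <<'E'
from fit import *
rel((434,49.5,150,185.2))
E
```

```text
t 49.15 pos [542.5 -47.  196.7] rot [1.7993e+02 7.0000e-02 1.1263e+02] F [ 0.4  0.1 -1.1] w 57.1 j6 -33.2
(434, 49.5, 150, 185.2) -> [130.8 -63.   46.7 -72.6]
```

Call:
jog_arm(
  steps=[
    [50,-25,0,-10,50],
    [100,-50,0,-20,50],
    [131,-63,0,-30,50],
    [131,-63,20,-40,50],
    [131,-63,40,-50,50],
    [131,-63,40,-60,50],
    [131,-63,40,-70,50],
    [131,-63,40,-72.6,50],
  ],
)

```text
time: 50.15
tool_pos: [0.4338, 0.0504, 0.1551]
tcp_rot: [-180.0, -0.1, -175.0]
wrist_force: [0.3, -0.1, 0.2]
gripper_width: 0.0481
```

Call:
jog_arm(
  steps=[
    [0,0,0,0,50],
    [0,0,0,0,50],
  ],
)

```text
time: 50.4
tool_pos: [0.434, 0.0505, 0.1555]
tcp_rot: [-180.0, -0.0, -175.1]
wrist_force: [-0.3, 0.2, 0.5]
gripper_width: 0.0477
```

```bash
python3 - <<'E'
from fit import *
rel((434,49.5,38,185.2))
for n in('side','top'):
  X=cloud(cap(n))
  for q in((.548,-.047),(.538,.058),(.529,.163)):
    P=band(X,q,.05,.112,.14);print(n,len(P),*(rect(P) if len(P)>5 else ()),P[:,2].mean())
E
```

```text
t 50.4 pos [434.   50.5 155.5] rot [-1.7999e+02 -2.0000e-02 -1.7514e+02] F [-0.3  0.2  0.5] w 47.7 j6 -95.3
(434, 49.5, 38, 185.2) -> [ 1.000e-01 -1.000e+00  1.175e+02 -3.000e-01]
side 119 [546.6 -45.3] [53.1 16.6] -86.4 0.11904070916791187
side 132 [537.7  57.5] [50.5 15.7] -87.0 0.11915325664787817
side 150 [528.6 162.4] [51.6 15.7] -86.7 0.1195794002057846
top 140 [547.4 -45.3] [51.8 16.8] -85.9 0.12144382567901378
top 21 [545.3  53. ] [40.1  3.7] -89.7 0.12094088208878569
top 111 [528.6 168.5] [41.4 17.7] -85.3 0.1212133691086497
```

All three are locked. Grip the handle, then push the slide home.

Call:
jog_arm(
  steps=[
    [0,-1,50,0,50],
    [0,-1,100,0,40],
    [0,-1,116,0,30],
    [0,-1,116,0,30],
    [0,-1,116,0,0],
    [0,-1,116,0,0],
    [0,-1,116,0,0],
    [0,-1,116,0,0],
  ],
)

```text
time: 51.5
tool_pos: [0.4363, 0.0484, 0.0419]
tcp_rot: [-179.8, 0.3, -175.0]
wrist_force: [0.4, -5.7, 0.6]
gripper_width: 0.0157
```

Call:
jog_arm(
  steps=[
    [-15,0,0,0,0],
    [-35,0,0,0,0],
    [-60,0,0,0,0],
    [-85,0,0,0,0],
    [-110,0,0,0,0],
    [-130,0,0,0,0],
    [-145,0,0,0,0],
    [-150,0,0,0,0],
  ],
)

```text
time: 52.5
tool_pos: [0.5846, 0.0619, 0.0418]
tcp_rot: [-179.9, 0.0, -175.0]
wrist_force: [-6.2, -2.2, 8.5]
gripper_width: 0.016
```

Call:
jog_arm(
  steps=[
    [-4,0,0,0,0],
    [-4,0,0,0,0],
    [-4,0,0,0,0],
  ],
)

```text
time: 52.88
tool_pos: [0.5861, 0.0621, 0.0417]
tcp_rot: [-179.9, -0.3, -175.0]
wrist_force: [-11.8, -3.2, 12.0]
gripper_width: 0.0159
```

```bash
python3 - <<'E'
from fit import *
rel((583.5,63.1,38,185.2))
for n in('side','top'):
    x,y,z=mach(cloud(cap(n)))
    f=(abs(z-50)<4)&(abs(y+189)<24)&(x<-60);print(n,'ear x',np.percentile(x[f],[.5,2,50]) if f.any() else 0)
    f=(z>58)&(z<68)&(abs(y)<12)&(x<-70)&(x>-150);print(np.percentile(x[f],[.5,2]) if f.sum()>5 else 0)
E
```

```text
t 52.88 pos [586.1  62.1  41.7] rot [-179.93   -0.27 -175.04] F [-11.8  -3.2  12. ] w 15.9 j6 -94.0
(583.5, 63.1, 38, 185.2) -> [ 2.5  1.2  3.7 -0.2]
side ear x [-1436.93728906 -1434.75899117   -97.56958511]
[-78.85326754 -78.71173908]
top ear x [-137.04690953 -135.88603278  -97.88260807]
0
```

Call:
jog_arm(
  steps=[
    [-3,0,0,0,0],
    [-5,0,0,0,0],
    [-5,0,0,0,0],
  ],
)

```text
time: 53.35
tool_pos: [0.5876, 0.0622, 0.0414]
tcp_rot: [-179.9, -0.8, -175.0]
wrist_force: [-22.2, -4.4, 19.4]
gripper_width: 0.016
```

Call:
jog_arm(
  steps=[
    [4,0,0,0,0],
    [4,0,0,0,50],
    [4,0,0,0,50],
    [4,0,0,0,50],
    [4,0,-60,0,50],
    [4,0,-120,0,50],
    [40,50,-140,0,50],
    [70,100,-140,0,50],
  ],
)

```text
time: 54.35
tool_pos: [0.5155, 0.1577, 0.1828]
tcp_rot: [179.9, 0.3, -175.2]
wrist_force: [-0.2, 0.4, -0.2]
gripper_width: 0.0475
```

```bash
python3 - <<'E'
from fit import *
for n in('side','top'):
    c=cap(n,n+'12.png');X=cloud(c);x,y,z=mach(X)
    f=(abs(z-50)<3)&(abs(y+189)<24)&(x<-60)&(x>-200);print(n,'ear x',np.percentile(x[f],[.5,2,50]),f.sum(),'y',np.percentile(y[f],[1,99]))
    f=(z>58)&(z<68)&(abs(y)<12)&(x<-70)&(x>-150);print('fin',np.percentile(x[f],[1,99]) if f.sum()>5 else 0)
    P=band(X,(.4387,.3866),.03,.09,.11);print('pin',P.mean(0),rect(P),len(P))
rel((439.5,387,170,185.2))
c=cv2.imread('pics/top12.png');cv2.imwrite('pics/t12.png',cv2.resize(c[140:240,200:400],None,fx=4,fy=4,interpolation=2))
E
```

```text
side ear x [-138.12803711 -137.18499694  -96.751457  ] 317 y [-212.53669431 -165.48222794]
fin [-127.41455008  -70.6959803 ]
pin [0.44091149 0.38856661 0.09822064] (array([440.7, 388.9]), array([23.1, 21.6]), -20.2) 98
top ear x [-137.37459023 -136.46451105  -94.82266083] 326 y [-212.33450079 -165.58626874]
fin [-127.33483217  -71.66319073]
pin [0.44011317 0.38728581 0.09931209] (array([440.1, 387.9]), array([21.9, 21.8]), 27.2) 82
t 54.45 pos [512.1 160.3 180.3] rot [ 1.7990e+02  4.0000e-02 -1.7483e+02] F [ 0.9 -0.5 -0.4] w 47.8 j6 -83.6
(439.5, 387, 170, 185.2) -> [ 51.9 232.3  10.3  -0. ]
```

View pics/t12.png

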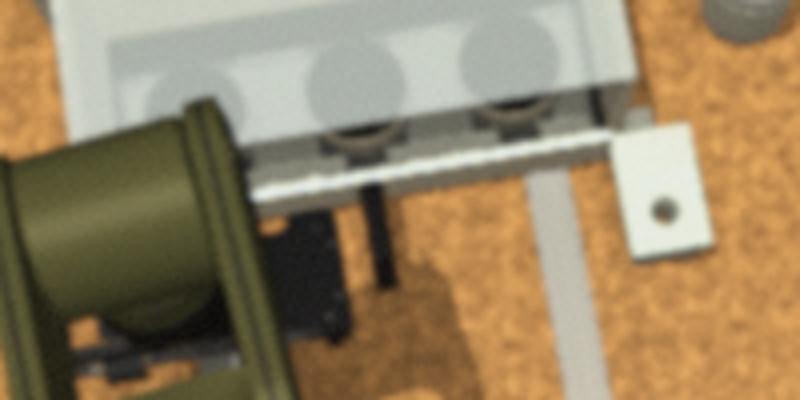

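Top crop: slide home, canisters under the hood, ear hole at (664,210), lined up with the original pin position. Now fetch the pin.

Call:
jog_arm(
  steps=[
    [25,60,0,0,50],
    [40,120,0,0,50],
    [52,180,0,0,50],
    [52,232,0,0,50],
    [52,232,10,0,50],
    [52,232,10,0,50],
    [52,232,10,0,50],
  ],
)

```text
time: 55.32
tool_pos: [0.4431, 0.3823, 0.1693]
tcp_rot: [-180.0, -0.0, -175.2]
wrist_force: [0.2, 1.0, 0.2]
gripper_width: 0.0473
```

```bash
python3 - <<'E'
from fit import *
rel((439.8,387.8,66,185.2))
c=cap('top');g=cv2.cvtColor(c['frame'],6).astype(float)[184:202,356:376];m=g<g.max()*.6
cand=viewer.capture
v,u=np.mgrid[184:202,356:376];wt=np.clip(150-g,0,None)*(np.hypot(u-366,v-192.5)<5)
u0,v0=(u*wt).sum()/wt.sum(),(v*wt).sum()/wt.sum();print(u0,v0,w(c,u0,v0,z=.05))
E
```

```text
t 55.33 pos [443.1 382.3 169.3] rot [-1.7997e+02 -3.0000e-02 -1.7519e+02] F [0.2 1.  0.2] w 47.3 j6 -59.3
(439.8, 387.8, 66, 185.2) -> [  2.8   5.8 103.3  -0.4]
365.6278447121821 192.4243641231593 [ 0.59536049 -0.1276811   0.05      ]
```

Call:
jog_arm(
  steps=[
    [3,5.5,40,-0.4,50],
    [3,5.5,70,-0.4,50],
    [3,5.5,95,-0.4,40],
    [3,5.5,102,-0.4,40],
    [3,5.5,102,-0.4,0],
    [3,5.5,102,-0.4,0],
    [3,5.5,102,-0.4,0],
    [3,5.5,102,-0.4,0],
  ],
)

```text
time: 56.38
tool_pos: [0.4403, 0.3892, 0.0692]
tcp_rot: [180.0, 0.1, -174.7]
wrist_force: [0.2, -0.7, 4.4]
gripper_width: 0.0234
```

Call:
jog_arm(
  steps=[
    [0,0,0,0,0],
    [0,0,0,0,0],
  ],
)

```text
time: 56.62
tool_pos: [0.4402, 0.3892, 0.0692]
tcp_rot: [180.0, 0.1, -174.7]
wrist_force: [1.1, -2.4, 5.2]
gripper_width: 0.0234
```

```bash
python3 - <<'E'
from fit import *
rel((439.8,387.8,66,185.2),(595,-125.5,170,185.2))
E
```

```text
t 56.62 pos [440.2 389.2  69.2] rot [ 1.7996e+02  1.3000e-01 -1.7469e+02] F [ 1.1 -2.4  5.2] w 23.4 j6 -59.0
(439.8, 387.8, 66, 185.2) -> [ 0.6 -1.3  3.2  0.1]
(595, -125.5, 170, 185.2) -> [-1.065e+02 -5.268e+02 -1.008e+02  1.000e-01]
```

Call:
jog_arm(
  steps=[
    [0,0,-40,0,0],
    [0,0,-90,0,0],
    [0,0,-105,0,0],
    [-12,-60,-105,0,0],
    [-24,-120,-105,0,0],
    [-36,-180,-105,0,0],
    [-48,-240,-105,0,0],
    [-60,-300,-105,0,0],
  ],
)

```text
time: 57.62
tool_pos: [0.526, 0.0937, 0.1708]
tcp_rot: [180.0, -0.1, -174.7]
wrist_force: [1.1, -0.8, -1.5]
gripper_width: 0.0232
```

```bash
python3 - <<'E'
from fit import *
rel((595,-125.5,165,185.2))
E
```

```text
t 57.62 pos [526.   93.7 170.8] rot [ 1.7998e+02 -1.3000e-01 -1.7469e+02] F [ 1.1 -0.8 -1.5] w 23.2 j6 -91.0
(595, -125.5, 165, 185.2) -> [-4.840e+01 -2.247e+02  5.800e+00  1.000e-01]
```

Call:
jog_arm(
  steps=[
    [-12,-55,0,0,0],
    [-24,-110,0,0,0],
    [-36,-165,0,0,0],
    [-46,-212,0,0,0],
    [-47,-220,25,0,0],
    [-47,-220,35,0,0],
    [-47,-220,35,0,0],
    [-47,-220,35,0,0],
  ],
)

```text
time: 58.62
tool_pos: [0.594, -0.1184, 0.1381]
tcp_rot: [-180.0, 0.0, -174.6]
wrist_force: [0.2, 0.6, -0.7]
gripper_width: 0.0233
```

```bash
python3 - <<'E'
from fit import *
rel((595,-125.5,130,185.2))
p=np.array(r.get_obs()['tool_pos'])
c=cap('side','side13.png');X=cloud(c);b=p[2]-.0612
for lo,hi in((0.0,.04),(.044,.05),(.086,.096)):
    P=band(X,p[:2],.03,b+lo,b+hi);print(lo,len(P),P.mean(0) if len(P) else 0)
u=proj(c,np.array([p-[0,0,.0612]]))[0];print(u)
i,j=int(u[0]),int(u[1]);f=c['frame'][max(0,j-45):j+45,i-60:i+60];cv2.imwrite('pics/s13.png',cv2.resize(f,None,fx=6,fy=6,interpolation=2))
E
```

```text
t 58.62 pos [ 594.  -118.4  138.1] rot [-1.8000e+02  3.0000e-02 -1.7463e+02] F [ 0.2  0.6 -0.7] w 23.3 j6 -111.7
(595, -125.5, 130, 185.2) -> [-0.3 -7.2  8.1  0.2]
0.0 5 [ 0.59780653 -0.11601161  0.08825137]
0.044 13 [ 0.60489296 -0.11518385  0.12472676]
0.086 0 0
[301.13124191 165.85465385]
```

View pics/s13.png

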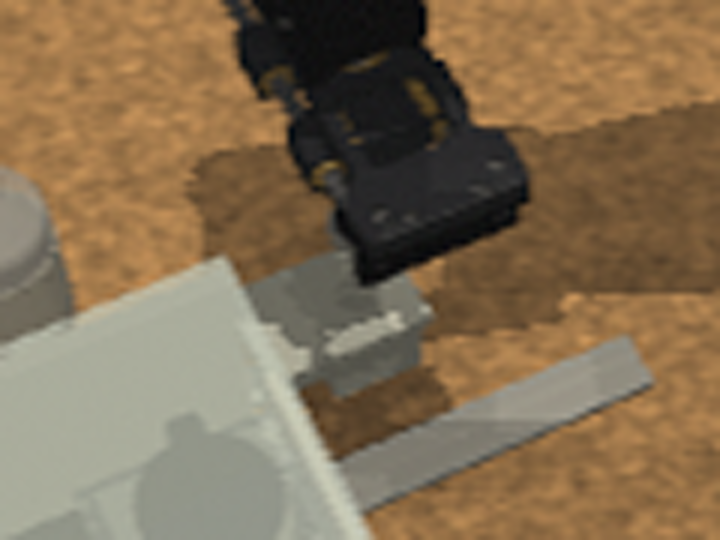

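The crop shows the pin held a few mm to +y of the ear hole, with the hole hidden by the gripper. I centre on the position where it was gripped originally.

Call:
jog_arm(
  steps=[
    [-0.5,-7.2,0,0,0],
    [-0.5,-7.2,0,0,0],
    [-0.5,-7.2,0,0,0],
    [-0.5,-7.2,0,0,0],
  ],
)

```text
time: 59.18
tool_pos: [0.595, -0.1263, 0.1377]
tcp_rot: [180.0, 0.0, -174.7]
wrist_force: [-0.7, -1.2, -1.2]
gripper_width: 0.0236
```

```bash
python3 - <<'E'
from fit import *
rel((595.2,-125.6,108,185.2),(595.2,-125.6,67,185.2))
E
```

```text
t 59.17 pos [ 595.  -126.3  137.7] rot [ 180.     0.  -174.7] F [-0.7 -1.2 -1.2] w 23.6 j6 -112.3
(595.2, -125.6, 108, 185.2) -> [-0.3  0.7 29.7  0.1]
(595.2, -125.6, 67, 185.2) -> [-0.3  0.7 70.7  0.1]
```

Call:
jog_arm(
  steps=[
    [-0.3,0.4,15,0,0],
    [-0.3,0.4,25,0,0],
    [-0.3,0.4,32,0,0],
    [-0.3,0.4,36,0,0],
    [-0.3,0.4,40,0,0],
    [-0.3,0.4,40,0,0],
  ],
)

```text
time: 59.92
tool_pos: [0.5952, -0.1259, 0.0975]
tcp_rot: [180.0, -0.0, -174.7]
wrist_force: [-0.4, -0.6, -0.4]
gripper_width: 0.0235
```

```bash
python3 - <<'E'
from fit import *
rel((595.2,-125.6,67,185.2))
E
```

```text
t 59.92 pos [ 595.2 -125.9   97.5] rot [ 1.7999e+02 -2.0000e-02 -1.7470e+02] F [-0.4 -0.6 -0.4] w 23.5 j6 -112.3
(595.2, -125.6, 67, 185.2) -> [-0.   0.3 30.5  0.1]
```

Free, with the tip in the block's hole. Continue down.

Call:
jog_arm(
  steps=[
    [0,0,8,0,0],
    [0,0,16,0,0],
    [0,0,22,0,0],
    [0,0,27,0,0],
    [0,0,30,0,0],
    [0,0,33,0,0],
    [0,0,33,0,0],
  ],
)

```text
time: 60.8
tool_pos: [0.5959, -0.1267, 0.0672]
tcp_rot: [-179.9, 0.0, -174.7]
wrist_force: [-4.9, -3.6, 11.2]
gripper_width: 0.0235
```

```bash
python3 - <<'E'
from fit import *
rel((595.2,-125.6,67,185.2))
E
```

```text
t 60.8 pos [ 595.9 -126.7   67.2] rot [-1.7992e+02  3.0000e-02 -1.7469e+02] F [-4.9 -3.6 11.2] w 23.5 j6 -112.3
(595.2, -125.6, 67, 185.2) -> [0.6 1.1 0.2 0.1]
```

Call:
jog_arm(
  steps=[
    [1,0.5,3,0,0],
    [1,0.5,5,0,0],
    [1,0.5,5,0,0],
  ],
)

```text
time: 61.18
tool_pos: [0.5962, -0.1268, 0.067]
tcp_rot: [-179.9, 0.1, -174.7]
wrist_force: [-11.9, -1.7, 29.6]
gripper_width: 0.0231
```

Call:
jog_arm(
  steps=[
    [0,0,-6,0,0],
    [0,0,-6,0,60],
    [0,0,-6,0,60],
    [0,0,-6,0,60],
    [0,0,-6,0,60],
    [0,0,-60,0,60],
    [0,0,-120,0,60],
    [80,0,-140,0,60],
  ],
)

```text
time: 62.18
tool_pos: [0.5379, -0.132, 0.2009]
tcp_rot: [-179.8, 0.5, -174.6]
wrist_force: [-1.1, -0.6, 0.3]
gripper_width: 0.0571
```

Call:
jog_arm(
  steps=[
    [60,0,0,0,60],
    [100,0,0,0,60],
    [120,0,0,0,60],
    [120,0,0,0,60],
  ],
)

```text
time: 62.68
tool_pos: [0.4137, -0.1421, 0.1948]
tcp_rot: [-180.0, 0.0, -174.8]
wrist_force: [0.2, 0.6, -0.0]
gripper_width: 0.057
```

```bash
python3 - <<'E'
from fit import *
rel()
for n in('side','top'):
    c=cap(n,n+'14.png');X=cloud(c);x,y,z=mach(X)
    P=band(X,(.5944,-.126),.04,.08,.115);print(n,'pin',P.mean(0),rect(P),P[:,2].max())
    f=(abs(z-50)<3)&(abs(y+189)<24)&(x<-60)&(x>-200);print('ear x',np.percentile(x[f],[.5,2]))
    f=(z>58)&(z<68)&(abs(y)<12)&(x<-70)&(x>-150);print('fin',np.percentile(x[f],[1,99]) if f.sum()>5 else 0)
    a=c['frame'];
    if n=='side': cv2.imwrite('pics/s14.png',cv2.resize(a[60:320,160:460],None,fx=2.3,fy=2.3,interpolation=2))
E
```

```text
t 62.67 pos [ 413.7 -142.1  194.8] rot [-1.7999e+02  5.0000e-02 -1.7476e+02] F [ 0.2  0.6 -0. ] w 57.0 j6 -121.3
side pin [ 0.59506887 -0.12226997  0.09357547] (array([ 594.2, -123.8]), array([23.1, 22. ]), 23.1) 0.09925292675038455
ear x [-137.98367436 -137.38378142]
fin [-127.61261602  -70.88259527]
top pin [ 0.59393322 -0.12399877  0.09657269] (array([ 595.2, -124.2]), array([23.3, 22.1]), -49.3) 0.10409192840923609
ear x [-137.33321779 -136.64810251]
fin [-127.46039093  -71.21955341]
```

View pics/s14.png

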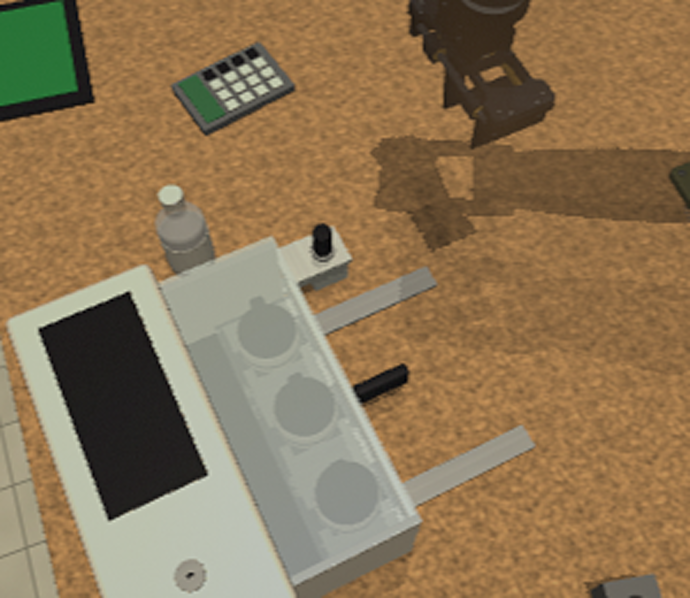

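```bash
python3 -c "
from h import *
print(r.close_job())"
```

```text
the job is handed in; nothing more can be done
None
```

The change machine is refilled and the job is handed in at about 63 s of the 210 s. `close_job` gave no verdict.

- **What was done:** I stood the pin in its rest block and pulled the slide to its stop. I pressed and turned all three canisters to their stops, pushed the slide home, and pressed the pin back in with about 30 N.
- **Middle canister:** It tilted about 8° and jammed on the first try with a lug on the rim. I released it so it settled flat on its pad, then gripped and locked it again.
- **Canisters:** Before the slide went home, all three tops were at about 120 mm and their fins were within about 2–3° of the full quarter turn. Under the hood I could only see that all three sat in the slide.
- **Slide:** The handle fin and the slide's ear are back at the home positions seen at the start, to within about 1 mm.
- **Pin:** Its height is within 1 mm of where it started. Its top measured about 2 mm further in +y than at the start, more than the 1.25 mm play in the hole. That suggests a lean of about 1–2°, which should be within the limits.
- **Bystanders:** The last picture shows the calculator and bottle upright with nothing near them. I did not measure their positions again. The card terminal was outside that crop, and I did not check it at the end.

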